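# Pile the sample cases in the airing box

## Task

Swing the lid of the wooden airing box up until it stands upright, then stack all the flat orange sample cases in one square pile on the black pad inside the box, lined up with the pad, and lay the aluminium plate squarely on top of the pile. Last, fold the lid back over the pile and leave it standing half open at 45 degrees so that the samples can air; do not disturb the bottle, the flask or the calculator.

Things in the scene. Friction and masses are not known exactly. Their poses are not given: they have to be found in the camera images.
- airbox: wooden airing box, open on top under its lid, fixed to the bench: 196 mm along its x, 220 mm along its y, walls 50 mm high and 8 mm thick, floor 8 mm thick. Origin: centre of its underside; z up. The lid's hinge runs along x on the rim of its +y wall
- pad (a point): centre of the black pad (94 x 58 mm, long side along the box's x) painted on the box's inner floor, at floor height, 12 mm from the box's middle towards -y; axes as the box
- lid (a joint): angle of the lid in rad: 0 shut (lying on the walls), 1.57 upright, 1.9 its stop. Stiff hinge: it stays where it is left. Panel 196 x 220 x 8 mm
- lid_hinge (a point): point on the lid's hinge line, in the middle of the +y wall, 50 mm above the box's underside (axes turn with the lid; hinge line along x)
- lid_handle (a point): grip point in the lid's dark wooden tab, 190 mm from the hinge line and 30 mm above the lid's outer face (38 mm above the hinge plane). The tab is 14 mm thick along the hinge line (pinch it across this), 30 mm the other way, and stands 44 mm off the lid. Axes turn with the lid: x along the hinge line, -y away from the hinge, z out of the lid's outer face
- plate: aluminium hold-down plate, 90 mm along its x, 54 mm along its y, 8 mm thick, with a black bar handle on top: 44 mm along x, 12 mm thick along y, reaching from 8 to 34 mm above the underside. Origin: centre of its underside, z up
- bottle: amber glass bottle, 60 mm across, 170 mm tall; bystander, origin under its centre
- flask: small clear conical flask, 72 mm across, 105 mm tall; bystander, origin under its centre
- calculator: white desk calculator 140 x 90 x 19 mm lying flat; bystander, origin under its centre
- case_a: flat closed sample case, white with an orange top: 90 mm along its x, 54 mm along its y, 14 mm thick, rigid. Origin: centre of its underside, z up. May be absent
- case_b: flat closed sample case, white with an orange top: 90 mm along its x, 54 mm along its y, 14 mm thick, rigid. Origin: centre of its underside, z up. May be absent
- case_c: flat closed sample case, white with an orange top: 90 mm along its x, 54 mm along its y, 14 mm thick, rigid. Origin: centre of its underside, z up. May be absent
- case_d: flat closed sample case, white with an orange top: 90 mm along its x, 54 mm along its y, 14 mm thick, rigid. Origin: centre of its underside, z up. May be absent
- case_e: flat closed sample case, white with an orange top: 90 mm along its x, 54 mm along its y, 14 mm thick, rigid. Origin: centre of its underside, z up. May be absent
Not all that is in view belongs to the job. What is shaped like the case_b but pink or turquoise is not meant.

How it is judged:
By the outcome, as a careful person would: the job done as asked, in the order asked, and still so for the second after the job is handed in, with the robot touching nothing.
Of case_a, case_b, case_c, case_d, case_e only 3 to 5 are there at a start; the rules pass over those that are not, and their reading is None.
At some moment in a run one of case_a, case_b, case_c, case_d, case_e, plate may be knocked a few centimetres aside while the robot is not near it.
Once in a run the grip may slacken for a moment while it holds something.
It also fails if it takes over 210 s, if anything falls off the work surface, if the arm or the gripper's body presses on something with over 40 N, if the wrist force passes 120 N, or if a joint passes its speed limit or range.

## Robot

A 6-joint arm with a two-finger parallel gripper is mounted at the origin on the work surface. World frame = base frame: x ahead of the robot, y to its left, z up, the work surface at z = 0. Lengths are in mm, angles in rad, forces in N, time in s.
With the tool pointing down it reaches from about 350 to 875 mm from the base axis. Payload 15.5 kg.
Tool frame: the origin (TCP) lies between the finger pads; the fingertips stand arm.finger_overhang ahead of it and the grasp point (between the pads) lies 3 mm ahead of it (arm.finger_overhang is the distance from the TCP to the fingertips, in mm); x points along the fingers, y is the direction in which the jaws open and shut, and the axes are right-handed (so a half turn about x gives the same grasp; the last joint's range is limited). The gripper opens to 85 mm and grips with 20 to 120 N. Pads are 22 mm wide; open, the fingers measure 114 mm over their backs; the gripper's body (76 mm by 85 mm) begins 54 mm behind the grasp point. The pads swing forward as they close: fully open they stand 13 mm farther back than shut.
Start: joints at [-1.317, 0.494, 1.345, -0, 1.302, -0.096], TCP at [213.608, -587.366, 253.277] pointing down, gripper open.
Joint ranges: [-2.91, 2.91], [-0.82, 2.16], [0.22, 2.67], [-1.22, 4.37], [0.12, 2.79], [-3.08, 3.08]. Speed limits (rad/s): [1.89, 1.89, 2.57, 3.01, 3.01, 3.01].

## Interface

Orientations are given as a unit quaternion [x, y, z, w].
In Python, from cell import monitor, optics, arm gives the robot as it stands.
- The arm moves only by the tool drive_tool, never from a script. Its argument "steps" is a list of rows, each a list of 7 numbers: the shift along the tool's x, y, z in m, then the turn, a rotation vector about the tool's x, y, z in degrees, then the closure in counts, from 0 (fully open) to 255 (shut). A call has 1 to 12 rows; each row shifts and turns the commanded pose from where the row before left it, along the tool's axes as they then stand; what a row does not reach is not made up. A row lasts 1/8 s, in which the tool goes at most 62.5 mm and 10.7 degrees, less where a joint would pass 70% of its speed; a pose out of reach is approached as far as the arm can. A call with a gripper value outside its range is refused whole. The fingers move at their own pace and stop on an object; "force" is the grip in N (left out, the last holds). Time passes only in rows, so rows that do not move let the fingers close. It gives the time, the measured TCP pose, the force and the opening at its end, in the units of the state.
- monitor.read_state(): the state, without advancing time (a new reading comes with each control period).
- optics.capture(name): name is "side" or "top" or "wrist"; returns (picture, depth): 400x640x3 uint8, blue, green, red; 400x640 float32, mm along the optical axis (not along the pixel's ray), 0 where there is no reading.
- optics.calibration(name): a dict with "intrinsics" (3x3 intrinsics, pixels), "rvec" (rotation vector, rad) and "tvec" (3), from world to camera coordinates, as OpenCV has them; the wrist camera has in their place "mount" (4x4, takes a point from camera to tool coordinates, whose origin is the TCP and whose axes are the tool frame's). Camera axes: x right, y down, z forward; pixel columns grow to the right and rows downward; lengths in mm; the calibration is good to about 2 mm. A picture is of the moment at which its call begins: read the wrist's pose just before it. calibration takes no time and is no camera call.
- arm.close_job(): hands the job in, once; it reports no verdict.
Trained networks look in the newest picture that a camera, given by its name, has taken for a name from the list of things; names that differ only in an ending like _2 or _b are one class to them, and where a whole thing is asked for, a point or a joint stands for the part that bears it (a point fixed in the world has none). Each returns a list of dicts, best first, with "conf" (0 to 1); they miss things now and then, are a little off and sometimes report something else, mostly with a low value. They report only what shows in the picture. A call takes as long as a camera call. They do not tell look-alikes from the thing itself.
- optics.masks_of(camera, query): "mask" (400x640 bool, what is visible of it) and "bbox" ([left, top, right, bottom] in pixels, round what is visible of it).
The state is a dict: "time_s": time; "joint_positions": joint angles; "joint_velocities": joint speeds; "effort": joint torques, N m; "ee_pos": TCP position; "tool_rot": TCP orientation; "wrist_force": force on the tool from outside, world axes, zero at the start; "torque": the same for the moment, N m; "width": finger opening in mm.
Only numpy, scipy, OpenCV 4.12 (cv2) and the standard library are available. Lean on these libraries where they do the work, as an engineer would, in place of code of your own. Each camera call takes 0.05 s, during which the arm holds its last target.

## Working session

There is one attempt and no reset: what is moved stays moved. The work goes in short steps, Python scripts to look and compute and a tool call to move; the robot and the scene stay as the last step left them, time stands still between calls to the robot, and variables do not carry over. Pictures are saved under pics/ and viewed, and the job is handed in when it is done.

Besides the shell and the picture viewer there is one more tool, called after "Request:" as name(argument=value, ...), one argument or row to a line, values as JSON. drive_tool: Moves the arm, as the interface text tells. Its arguments: {"type":"object","properties":{"steps":{"type":"array","items":{"type":"array","items":{"type":"number"}}},"force":{"type":"number"}},"required":["steps"]}

```bash
ls; mkdir -p pics
cat > h.py <<'E'
import numpy as np, cv2
from cell import monitor, optics, arm
from scipy.spatial.transform import Rotation as R
def cam(name):
    c=optics.calibration(name); K=np.array(c["intrinsics"])
    if "mount" in c:
        s=monitor.read_state(); T=np.eye(4); T[:3,:3]=R.from_quat(s["tool_rot"]).as_matrix(); T[:3,3]=s["ee_pos"]
        return K, T@np.array(c["mount"])
    Rm=cv2.Rodrigues(np.array(c["rvec"],float))[0]; t=np.array(c["tvec"],float).ravel()
    T=np.eye(4); T[:3,:3]=Rm.T; T[:3,3]=-Rm.T@t
    return K,T
def cloud(name):
    K,T=cam(name); p,d=optics.capture(name)
    v,u=np.mgrid[0:d.shape[0],0:d.shape[1]]
    P=np.stack([(u-K[0,2])/K[0,0]*d,(v-K[1,2])/K[1,1]*d,d],-1)@T[:3,:3].T+T[:3,3]
    P[d<=0]=np.nan
    return p,d,P,K,T
def proj(pt,K,T):
    q=T[:3,:3].T@(np.array(pt)-T[:3,3]); return (K@q)[:2]/q[2]
E
python3 - <<'E'
from h import *
s=monitor.read_state(); print(s); print(arm.finger_overhang)
for n in ["top","side","wrist"]:
    p,d,P,K,T=cloud(n); cv2.imwrite(f"pics/{n}0.png",p); np.save(f"/tmp/{n}0.npy",P); print(n,T[:3,3].round(),K[0,0])
print(R.from_quat(s["tool_rot"]).as_matrix().round(3)); print(optics.calibration("wrist"))
E
```

```text
pics
{'time_s': 0.0, 'joint_positions': array([-1.31746138e+00,  4.94206113e-01,  1.34611457e+00,  2.64262046e-05,
        1.30247738e+00, -9.55203291e-02]), 'joint_velocities': array([-1.49842892e-03, -6.18196207e-04, -1.11132926e-03, -5.59112291e-04,
        3.14843345e-05, -3.93460901e-04]), 'effort': array([-5.05652388e-04, -8.82140779e+01, -3.83873320e+01, -1.42806252e-04,
        9.73682298e-03, -2.15315373e-05]), 'ee_pos': array([ 213.55778253, -587.04542874,  252.69158029]), 'tool_rot': array([-0.69635285, -0.12313758,  0.69640208, -0.12228646]), 'wrist_force': array([ 0.36834174,  0.53978019, -0.57157411]), 'torque': array([ 0.04259127, -0.0069651 ,  0.00509925]), 'width': 86.13207007551459}
22.0
top [ 357.   17. 1571.] 445.34353318396046
side [-151.  834.  985.] 416.6144500542052
wrist [ 278. -564.  374.] 296.20018958270293
[[-0.     0.342 -0.94 ]
 [ 0.001 -0.94  -0.342]
 [-1.    -0.001 -0.   ]]
{'intrinsics': array([[296.20018958,   0.        , 320.4878826 ],
       [  0.        , 296.20018958, 206.67739002],
       [  0.        ,   0.        ,   1.        ]]), 'mount': array([[ 3.57572774e-04, -2.73315355e-01,  9.61924419e-01,
        -1.21126297e+02],
       [ 9.99998943e-01, -1.25772373e-03, -7.29088056e-04,
         3.16935247e-01],
       [ 1.40910613e-03,  9.61923664e-01,  2.73314617e-01,
        -6.88673240e+01],
       [ 0.00000000e+00,  0.00000000e+00,  0.00000000e+00,
         1.00000000e+00]])}
```

View pics/top0.png

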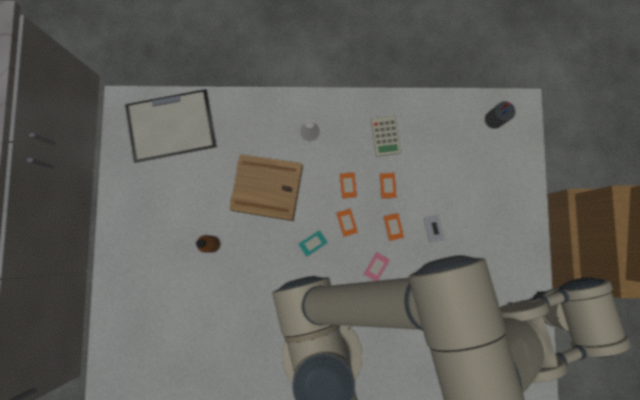

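View pics/side0.png

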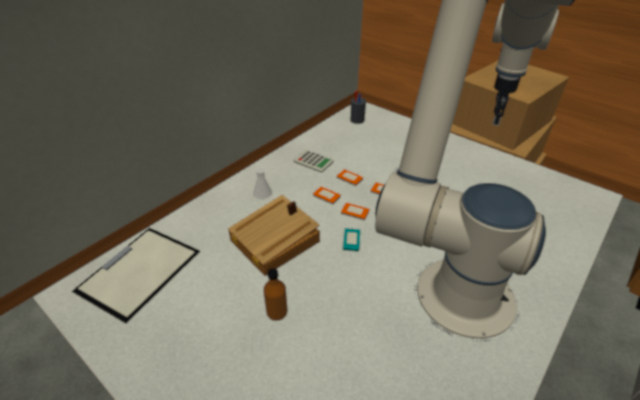

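View pics/wrist0.png

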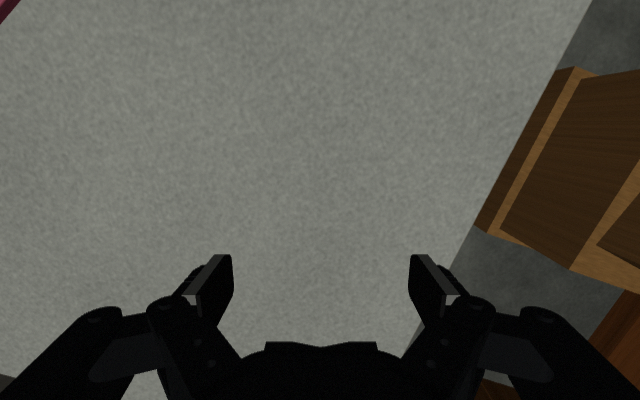

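```bash
cat >> h.py <<'E'
def raypt(uv,z,K,T):
    d=T[:3,:3]@np.array([(uv[0]-K[0,2])/K[0,0],(uv[1]-K[1,2])/K[1,1],1.]); o=T[:3,3]
    return o+d*(z-o[2])/d[2]
def rect(mask,z,K,T):
    ys,xs=np.nonzero(mask)
    pts=np.array([raypt((x,y),z,K,T)[:2] for x,y in zip(xs,ys)],np.float32)
    (c,(w,h),a)=cv2.minAreaRect(pts)
    if w<h: w,h,a=h,w,a+90
    return np.array(c),w,h,(a+90)%180-90
E
python3 - <<'E'
from h import *
p,d,P,K,T=cloud("top")
for q,z in [("case_a",14),("plate",8),("lid",58),("airbox",58),("lid_handle",80),("calculator",19),("bottle",100),("flask",50)]:
    for m in optics.masks_of("top",q):
        mm=m["mask"]; zz=np.nanmedian(P[...,2][mm])
        c,w,h,a=rect(mm,z,K,T)
        print(q,round(m["conf"],2),m["bbox"],"z",zz.round(1),"c",c.round(1),"wh",round(w),round(h),"long ax deg",round(a,1),"col",p[mm].mean(0).round())
cv2.imwrite("pics/top1.png",cv2.resize(p[140:300,190:470],None,fx=2.8,fy=2.8,interpolation=cv2.INTER_CUBIC))
E
```

```text
case_a 0.96 [304.1, 232.8, 325.6, 256.0] z 14.6 c [382.3  33.9] wh 89 54 long ax deg -56.1 col [109. 115.  79.]
case_a 0.82 [381.8, 213.7, 402.4, 241.0] z 14.4 c [ 438.6 -246.1] wh 86 53 long ax deg 13.4 col [ 73.  98. 136.]
case_a 0.79 [338.8, 172.3, 358.1, 197.1] z 14.0 c [584.9 -85.8] wh 91 57 long ax deg 5.4 col [ 77. 100. 136.]
case_a 0.77 [362.9, 251.7, 389.7, 282.9] z 14.1 c [ 300.4 -183.7] wh 88 54 long ax deg -32.8 col [108. 103. 136.]
case_a 0.7 [379.6, 171.0, 395.0, 201.8] z 14.5 c [ 584.8 -228.1] wh 90 55 long ax deg 3.1 col [ 74.  99. 136.]
case_a 0.57 [336.5, 208.6, 355.9, 236.6] z 14.1 c [453.8 -83.2] wh 93 58 long ax deg 15.3 col [ 77. 101. 136.]
plate 0.64 [370.0, 116.3, 400.0, 159.1] z 17.2 c [ 765.9 -223.6] wh 142 93 long ax deg 7.1 col [ 99. 111. 109.]
plate 0.62 [424.5, 215.2, 446.6, 242.0] z 9.2 c [ 434.3 -388.9] wh 88 53 long ax deg 12.8 col [106. 103. 102.]
plate 0.31 [382.6, 212.4, 401.9, 239.3] z 14.2 c [ 438.3 -245.3] wh 94 55 long ax deg 10.7 col [ 75.  99. 136.]
lid 0.58 [228.4, 154.4, 299.9, 221.5] z 70.3 c [574.5 198.6] wh 222 203 long ax deg 80.8 col [ 67.  92. 112.]
airbox 0.87 [228.8, 154.9, 303.1, 221.3] z 70.1 c [571.  196.5] wh 227 202 long ax deg 81.6 col [ 67.  91. 111.]
lid_handle 0.81 [231.6, 153.7, 302.0, 220.5] z 70.3 c [570.6 196.3] wh 218 198 long ax deg 81.5 col [ 67.  92. 112.]
calculator 0.71 [368.6, 114.5, 401.6, 159.2] z 17.3 c [ 763.2 -221.1] wh 141 90 long ax deg 7.1 col [ 99. 111. 108.]
bottle 0.69 [195.7, 233.0, 222.3, 249.8] z 113.8 c [377.8 378.2] wh 76 59 long ax deg -89.7 col [38. 49. 63.]
flask 0.88 [299.5, 121.7, 318.1, 142.6] z 46.6 c [777.2  50.8] wh 72 60 long ax deg 0.3 col [106. 109. 110.]
flask 0.38 [336.6, 208.6, 357.6, 237.1] z 14.1 c [450.7 -82.3] wh 90 57 long ax deg 13.8 col [ 76. 100. 136.]
```

View pics/top1.png

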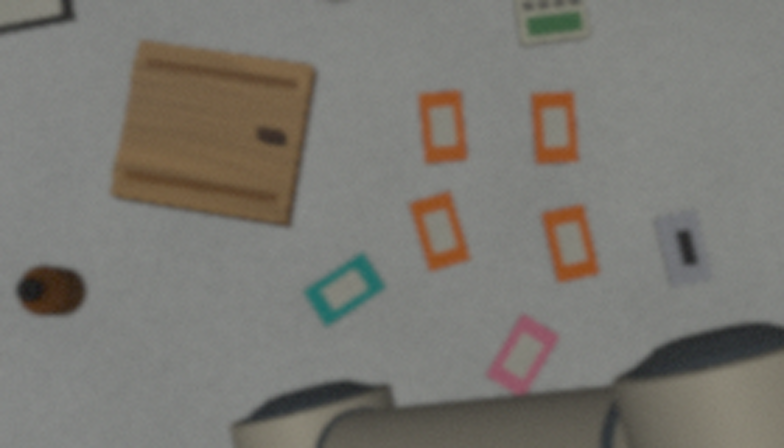

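Run:
```python
from h import *
for n in ["top","side"]:
    p,d,P,K,T=cloud(n)
    ms=optics.masks_of(n,"airbox"); print(n,[(m["conf"],m["bbox"]) for m in ms])
    m=cv2.erode(ms[0]["mask"].astype(np.uint8),np.ones((3,3)))>0
    q=P[m]; q=q[~np.isnan(q[:,0])]
    q2=q[(q[:,2]>45)]
    # robust plane
    best=None;rng=np.random.default_rng(0)
    for _ in range(300):
        a,b,c=q2[rng.choice(len(q2),3,False)]; nn=np.cross(b-a,c-a)
        if np.linalg.norm(nn)<1: continue
        nn/=np.linalg.norm(nn); k=np.abs((q2-a)@nn)<2
        if best is None or k.sum()>best[0]: best=(k.sum(),nn,a,k)
    k=best[3]; c=q2[k].mean(0); nn=np.linalg.svd(q2[k]-c,full_matrices=False)[2][2]; nn*=np.sign(nn[2])
    print(n,len(q2),k.sum(),"n",nn.round(4),"tilt",np.degrees(np.arccos(nn[2])).round(1),"c",c.round(1),"zrange",np.percentile(q[:,2],[1,5,50,95,99]).round(1))
    # in-plane rect
    r=q2[k]; 
    print(cv2.minAreaRect(r[:,:2].astype(np.float32)), "noise",np.std((r-c)@nn).round(2))
    hi=q2[(q2-c)@nn>10]; print("high pts",len(hi),hi.mean(0).round(1) if len(hi) else None, hi.max(0).round(1))
    if n=="side":cv2.imwrite("pics/side1.png",cv2.resize(p[180:290,210:350],None,fx=5,fy=5,interpolation=cv2.INTER_CUBIC))
```

```text
top [(0.71, [230.0, 155.3, 302.7, 222.4])]
top 3518 1582 n [0.007  0.1012 0.9948] tilt 5.8 c [570.1 198.2  70.1] zrange [ 52.7  58.5  70.5  82.6 118. ]
((570.0377197265625, 196.806640625), (216.61514282226562, 190.9390411376953), 80.49984741210938) noise 1.13
high pts 63 [555.2 136.8 110.9] [649.6 300.9 128.9]
side [(0.62, [228.8, 199.6, 321.1, 273.5])]
side 3270 1854 n [0.0259 0.0974 0.9949] tilt 5.8 c [562.5 211.1  68. ] zrange [  6.8  17.3  64.7  79.  107.1]
((567.7515258789062, 202.5052032470703), (214.1992950439453, 191.0382080078125), 80.43109893798828) noise 1.08
high pts 82 [556.3 128.5 105.9] [568.5 141.9 122.9]
```

View pics/side1.png

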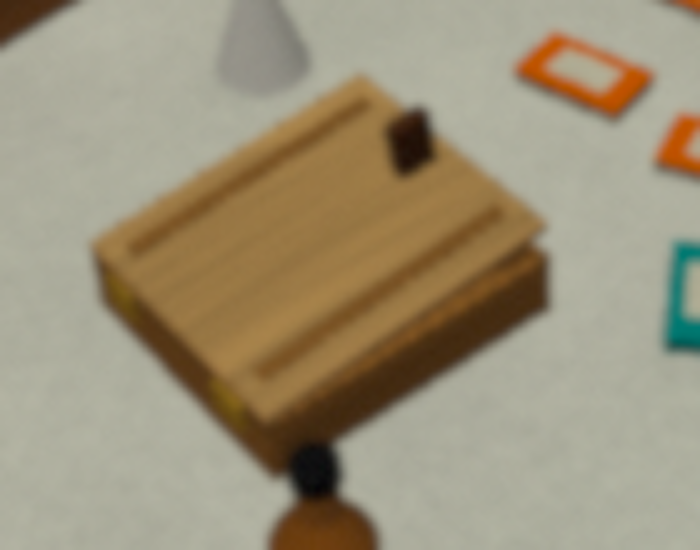

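Request:
drive_tool(
  steps=[
    [-0.004, -0.0457, -0.0472, 0, 0, 0, 0],
    [-0.004, -0.0457, -0.0472, 0, 0, 0, 0],
    [-0.004, -0.0457, -0.0472, 0, 0, 0, 0],
    [-0.004, -0.0457, -0.0472, 0, 0, 0, 0],
    [-0.004, -0.0457, -0.0472, 0, 0, 0, 0],
    [-0.004, -0.0457, -0.0472, 0, 0, 0, 0],
    [-0.004, -0.0457, -0.0472, 0, 0, 0, 0],
    [-0.004, -0.0457, -0.0472, 0, 0, 0, 0],
    [-0.004, -0.0457, -0.0472, 0, 0, 0, 0],
    [-0.004, -0.0457, -0.0472, 0, 0, 0, 0],
    [-0.004, -0.0457, -0.0472, 0, 0, 0, 0],
    [-0.004, -0.0457, -0.0472, 0, 0, 0, 0],
  ],
)

```text
time_s: 2.3
ee_pos: [541.7, 88.0, 299.2]
tool_rot: [0.697, 0.123, -0.696, 0.123]
wrist_force: [0.8, -1.0, -0.3]
width: 85.4
```

Request:
drive_tool(
  steps=[
    [0, 0, 0, -7.6, 0, 0, 0],
    [0, 0, 0, -7.6, 0, 0, 0],
    [0, 0, 0, -7.6, 0, 0, 0],
    [0, 0, 0, -7.6, 0, 0, 0],
    [0, 0, 0, -7.6, 0, 0, 0],
    [0, 0, 0, -7.5, 0, 0, 0],
    [0, 0, 0, -7.5, 0, 0, 0],
    [0, 0, 0, -7.5, 0, 0, 0],
    [0, 0, 0, 0, 0, 0, 0],
  ],
)

```text
time_s: 3.42
ee_pos: [541.1, 85.8, 298.9]
tool_rot: [0.54, 0.457, -0.54, 0.457]
wrist_force: [0.6, -0.7, -0.5]
width: 85.3
```

```bash
cat >> h.py <<'E'
def pose():
    s=monitor.read_state(); return np.array(s["ee_pos"]),R.from_quat(s["tool_rot"]).as_matrix(),s
def yawy():
    p,M,s=pose(); return np.degrees(np.arctan2(M[1,1],M[0,1]))
def delta(pt,M2=None):
    """shift in tool axes (mm) to world TCP pt, and rotvec deg"""
    p,M,s=pose(); d=M.T@(np.array(pt)-p)
    rv=np.degrees(R.from_matrix(M.T@M2).as_rotvec()) if M2 is not None else np.zeros(3)
    return d.round(1),rv.round(2)
def down(yaw):  # tool pointing down, tool y at world angle yaw
    a=np.radians(yaw); y=np.array([np.cos(a),np.sin(a),0]); x=np.array([0,0,-1.]); return np.stack([x,y,np.cross(x,y)],1)
E
python3 - <<'E'
from h import *
print(pose()[1].round(3),yawy())
for n in ["top","wrist"]:
    p,d,P,K,T=cloud(n); cv2.imwrite(f"pics/{n}2.png",p)
    if n=="wrist":
        for q in ["lid_handle"]:
            for m in optics.masks_of(n,q): print(m["conf"],m["bbox"])
        # dark tab points in lid
        hsv=p.astype(int).sum(2)
        sel=(hsv<150)&(P[...,2]>75)&(P[...,2]<135)
        X=P[sel]; k=(np.abs(X[:,0]-556)<40)&(np.abs(X[:,1]-125)<40); X=X[k]; print(len(X))
        u=np.array([.165,.986]);xx=np.array([.986,-.165]); h=np.array([587.9,304.6])
        a=(X[:,:2]-h)@u; b=(X[:,:2]-h)@xx
        print("y from hinge",np.percentile(a,[2,50,98]).round(1),"x",np.percentile(b,[2,50,98]).round(1),"z",np.percentile(X[:,2],[2,50,98]).round(1))
        t=X[:,2]>np.percentile(X[:,2],98)-6; print("top",a[t].mean(),b[t].mean(),np.percentile(a[t],[3,97]),np.percentile(b[t],[3,97]))
E
```

```text
[[ 0.     0.986 -0.166]
 [ 0.    -0.166 -0.986]
 [-1.     0.    -0.   ]] -9.5491517656117
0.75 [237.1, 0.0, 424.0, 181.7]
441
y from hinge [-198.8 -183.9 -170.3] x [-5.7  1.2  8.4] z [ 80.1 121.7 124. ]
top -184.19714877360764 1.5010564461004996 [-197.71610836 -171.23444769] [-4.76482623  8.30183074]
```

View pics/top2.png

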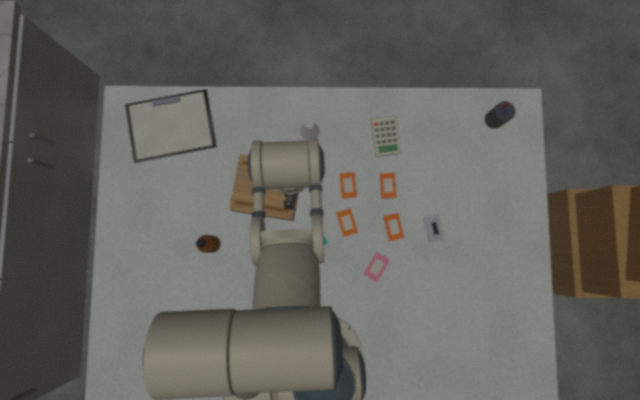

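View pics/wrist2.png

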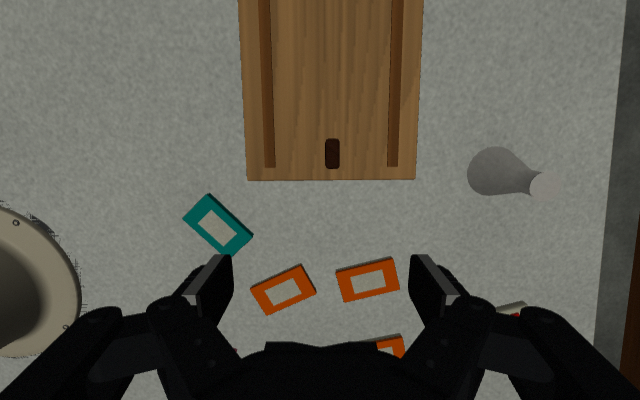

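Request:
drive_tool(
  steps=[
    [0, 0, 0, 0, 8, 0, 0],
    [0, 0, 0, 0, 8, 0, 0],
    [0, 0, 0, 0, 8, 0, 0],
    [0, 0, 0, 0, 8, 0, 0],
    [0, 0, 0, 0, 8, 0, 0],
    [0, 0, 0, 0, 0, 0, 0],
  ],
  force=50,
)

```text
time_s: 4.32
ee_pos: [540.9, 84.5, 297.8]
tool_rot: [0.693, 0.585, -0.324, 0.271]
wrist_force: [0.0, -0.2, -0.7]
width: 85.2
```

```bash
cat >> h.py <<'E'
yaw=np.radians(-9.5); bx=np.array([np.cos(yaw),np.sin(yaw),0]); by=np.array([-np.sin(yaw),np.cos(yaw),0]); bz=np.array([0,0,1.])
hinge=np.array([587.9,304.6,50.])
def handle(th): return hinge+1.3*bx+by*(-190*np.cos(th)+38*np.sin(th))+bz*(190*np.sin(th)+38*np.cos(th))
def tilt(beta): # tool y=+bx, tool x tilts beta deg from down towards +by
    b=np.radians(beta); x=np.sin(b)*by-np.cos(b)*bz; return np.stack([x,bx,np.cross(x,bx)],1)
E
python3 - <<'E'
from h import *
p,M,s=pose(); print(p.round(1),M.round(3),s["joint_positions"].round(2))
M2=tilt(40); g=handle(0.1); print(g)
t=g-3*M2[:,0]
print(delta(t-90*M2[:,0],M2), delta(t,M2))
E
```

```text
[540.9  84.5 297.8] [[ 0.106  0.986 -0.132]
 [ 0.634 -0.169 -0.754]
 [-0.766 -0.004 -0.643]] [-0.34  0.38  1.64  0.71  1.33 -0.41]
[558.6059269  121.66900653 106.77850744]
(array([78.8, 11.9, 92.4]), array([-0.33, -0.01,  0.  ])) (array([168.8,  11.9,  92.4]), array([-0.33, -0.01,  0.  ]))
```

Request:
drive_tool(
  steps=[
    [0.013, 0.002, 0.0155, 0, 0, 0, 0],
    [0.013, 0.002, 0.0155, 0, 0, 0, 0],
    [0.013, 0.002, 0.0155, 0, 0, 0, 0],
    [0.013, 0.002, 0.0155, 0, 0, 0, 0],
    [0.013, 0.002, 0.0155, 0, 0, 0, 0],
    [0.013, 0.002, 0.015, 0, 0, 0, 0],
    [0, 0, 0, 0, 0, 0, 0],
    [0, 0, 0, 0, 0, 0, 0],
  ],
)

```text
time_s: 5.32
ee_pos: [549.7, 63.4, 179.9]
tool_rot: [0.692, 0.585, -0.322, 0.273]
wrist_force: [0.7, -0.9, -0.1]
width: 85.8
```

Run:
```python
from h import *
M2=tilt(40); g=handle(0.1); t=g-3*M2[:,0]
print(delta(t,M2))
p,d,P,K,T=cloud("wrist"); cv2.imwrite("pics/wrist3.png",p)
print(proj(handle(.1),K,T))
```

```text
(array([90.9, -0.8,  1.9]), array([-0.01, -0.01, -0.02]))
[319.60900039 219.33028505]
```

View pics/wrist3.png

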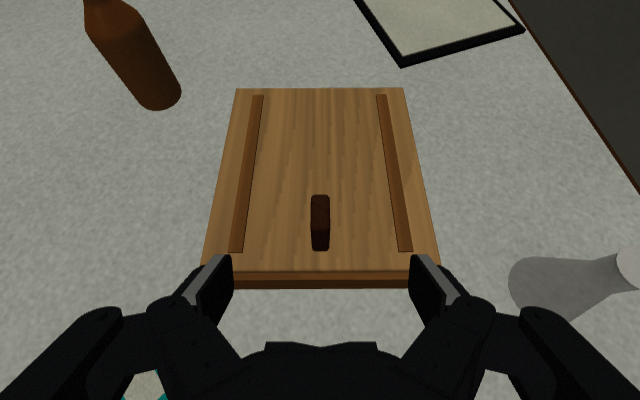

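Request:
drive_tool(
  steps=[
    [0.0152, 0, 0, 0, 0, 0, 0],
    [0.0152, 0, 0, 0, 0, 0, 0],
    [0.0152, 0, 0, 0, 0, 0, 0],
    [0.0152, 0, 0, 0, 0, 0, 0],
    [0.0152, -0.0005, 0.001, 0, 0, 0, 0],
    [0.0152, 0, 0, 0, 0, 0, 0],
    [0, 0, 0, 0, 0, 0, 0],
  ],
)

```text
time_s: 6.25
ee_pos: [558.1, 121.4, 108.2]
tool_rot: [0.691, 0.586, -0.323, 0.273]
wrist_force: [-0.3, 0.8, 0.1]
width: 85.6
```

Request:
drive_tool(
  steps=[
    [0, 0, 0, 0, 0, 0, 255],
    [0, 0, 0, 0, 0, 0, 255],
    [0, 0, 0, 0, 0, 0, 255],
    [0, 0, 0, 0, 0, 0, 255],
    [0, 0, 0, 0, 0, 0, 255],
    [0, 0, 0, 0, 0, 0, 255],
    [0, 0, 0, 0, 0, 0, 255],
    [0, 0, 0, 0, 0, 0, 255],
  ],
  force=50,
)

```text
time_s: 7.25
ee_pos: [558.8, 120.2, 109.2]
tool_rot: [0.692, 0.585, -0.323, 0.273]
wrist_force: [-0.2, -6.2, 3.7]
width: 13.1
```

Run:
```python
from h import *
p,M,s=pose(); print(s["time_s"],p.round(1),s["width"],s["wrist_force"].round(1),s["torque"].round(2),s["joint_positions"].round(2))
M2=tilt(40); g=handle(0.1); t=g-3*M2[:,0]
print(delta(t,M2))
p,d,P,K,T=cloud("wrist"); cv2.imwrite("pics/wrist4.png",p)
```

```text
7.25 [558.8 120.2 109.2] 13.148365847849153 [-0.2 -6.2  3.7] [-0.54  0.15  0.21] [-0.26  0.68  1.77  0.88  0.98 -0.71]
(array([-0.2, -0.4,  0.5]), array([ 0.  ,  0.02, -0.04]))
```

View pics/wrist4.png

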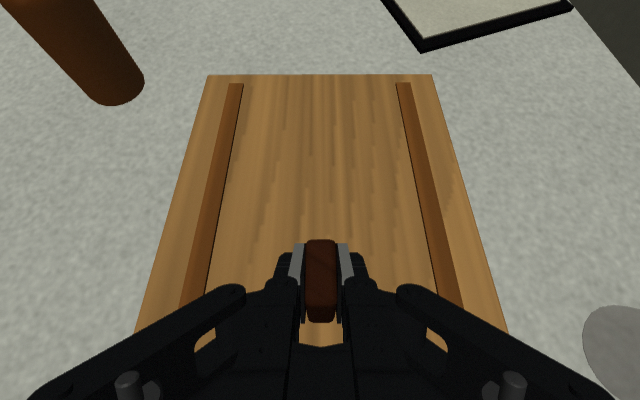

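```bash
cat >> h.py <<'E'
def arcstep(ddeg):
    p,M,s=pose(); v=M.T@(p-hinge); v[1]=0
    return (R.from_rotvec([0,np.radians(-ddeg),0]).as_matrix()@v-v).round(2)
E
python3 -c "
from h import *
print(arcstep(3),arcstep(4))"
```

```text
[-5.27  0.   -8.8 ] [ -6.92   0.   -11.79]
```

Request:
drive_tool(
  steps=[
    [-0.00527, 0, -0.0088, 0, -3, 0, 255],
    [-0.00527, 0, -0.0088, 0, -3, 0, 255],
    [-0.00527, 0, -0.0088, 0, -3, 0, 255],
    [-0.00527, 0, -0.0088, 0, -3, 0, 255],
    [-0.00527, 0, -0.0088, 0, -3, 0, 255],
    [-0.00527, 0, -0.0088, 0, -3, 0, 255],
    [0, 0, 0, 0, 0, 0, 255],
  ],
)

```text
time_s: 8.18
ee_pos: [563.2, 147.8, 164.8]
tool_rot: [0.632, 0.536, -0.426, 0.363]
wrist_force: [-2.0, -11.0, 7.0]
width: 13.5
```

```bash
python3 -c "
from h import *
p,M,s=pose(); print(p.round(1),s['width'],s['wrist_force'].round(1),s['torque'].round(2),s['joint_positions'].round(2))
q=handle(.1+np.radians(18)); print((p+3*M[:,0]-q).round(1)); print(np.degrees(np.arctan2(M[:,0]@by,-M[2,0])))
"
```

```text
[563.2 147.8 164.8] 13.512109239130352 [ -2. -11.   7.] [-1.54  0.35  0.12] [-0.05  0.52  1.67  0.47  0.96 -0.16]
[0.4 1.  0.8]
21.931674966047936
```

Request:
drive_tool(
  steps=[
    [-0.00692, 0, -0.01179, 0, -4, 0, 255],
    [-0.00692, 0, -0.01179, 0, -4, 0, 255],
    [-0.00692, 0, -0.01179, 0, -4, 0, 255],
    [-0.00692, 0, -0.01179, 0, -4, 0, 255],
    [-0.00692, 0, -0.01179, 0, -4, 0, 255],
    [-0.00692, 0, -0.01179, 0, -4, 0, 255],
    [0, 0, 0, 0, 0, 0, 255],
  ],
)

```text
time_s: 9.05
ee_pos: [572.9, 207.5, 219.6]
tool_rot: [-0.529, -0.449, 0.549, -0.466]
wrist_force: [-3.7, -8.7, 12.3]
width: 12.9
```

```bash
python3 -c "
from h import *
p,M,s=pose(); print(p.round(1),s['width'],s['wrist_force'].round(1),s['torque'].round(2),s['joint_positions'].round(2))
q=handle(.1+np.radians(42)); print((p+3*M[:,0]-q).round(1)); print(np.degrees(np.arctan2(M[:,0]@by,-M[2,0])))
print(arcstep(4))
"
```

```text
[572.9 207.5 219.6] 12.94881592932846 [-3.7 -8.7 12.3] [-1.7   0.31  0.13] [ 0.27  0.51  1.41 -0.04  1.23  0.44]
[0.1 1.3 0.4]
-2.0999914654781824
[ -6.88   0.   -11.82]
```

Request:
drive_tool(
  steps=[
    [-0.0069, 0, -0.0118, 0, -4, 0, 255],
    [-0.0069, 0, -0.0118, 0, -4, 0, 255],
    [-0.0069, 0, -0.0118, 0, -4, 0, 255],
    [-0.0069, 0, -0.0118, 0, -4, 0, 255],
    [-0.0069, 0, -0.0118, 0, -4, 0, 255],
    [-0.0069, 0, -0.0118, 0, -4, 0, 255],
    [0, 0, 0, 0, 0, 0, 255],
  ],
)

```text
time_s: 9.93
ee_pos: [585.3, 284.2, 244.9]
tool_rot: [-0.403, -0.343, 0.647, -0.549]
wrist_force: [-5.6, -1.2, 14.7]
width: 13.4
```

```bash
python3 -c "
from h import *
p,M,s=pose(); print(p.round(1),s['width'],s['wrist_force'].round(1),s['torque'].round(2),s['joint_positions'].round(2))
q=handle(.1+np.radians(66)); print((p+3*M[:,0]-q).round(1)); print(np.degrees(np.arctan2(M[:,0]@by,-M[2,0])))
print(arcstep(4))
"
```

```text
[585.3 284.2 244.9] 13.446205644649933 [-5.6 -1.2 14.7] [-1.32  0.73 -0.07] [ 0.52  0.69  1.07 -0.35  1.68  0.7 ]
[-0.2  1.7 -0.2]
-26.11079303466364
[ -6.86   0.   -11.83]
```

Request:
drive_tool(
  steps=[
    [-0.0064, 0, -0.0109, 0, -3.7, 0, 255],
    [-0.0064, 0, -0.0109, 0, -3.7, 0, 255],
    [-0.0064, 0, -0.0109, 0, -3.7, 0, 255],
    [-0.0064, 0, -0.0109, 0, -3.7, 0, 255],
    [-0.0064, 0, -0.0109, 0, -3.7, 0, 255],
    [0, 0, 0, 0, 0, 0, 255],
    [0, 0, 0, 0, 0, 0, 255],
  ],
)

```text
time_s: 10.8
ee_pos: [595.3, 345.8, 241.0]
tool_rot: [-0.294, -0.251, 0.704, -0.596]
wrist_force: [-6.7, 3.5, 6.7]
width: 13.1
```

```bash
cat > lid.py <<'E'
from h import *
def lidfit(n,c0):
    p,d,P,K,T=cloud(n)
    ms=optics.masks_of(n,"lid")
    print(n,[(round(m["conf"],2),m["bbox"]) for m in ms])
    return p,P,ms
if __name__=="__main__":
    import sys
    p,M,s=pose(); print(p.round(1),s['width'],s['wrist_force'].round(1),s['torque'].round(2),s['joint_positions'].round(2))
    for n in ["side","top","wrist"]:
        pic,P,ms=lidfit(n,None); cv2.imwrite(f"pics/{n}_{sys.argv[1]}.png",pic)
        # points in lid volume
        Q=P.reshape(-1,3); Q=Q[~np.isnan(Q[:,0])]; r=Q-hinge
        a,b,c=r@bx,r@by,r[:,2]
        k=(np.abs(a)<92)&(np.hypot(b,c)<215)&(np.hypot(b,c)>40)&(c>25)&(b>-170)
        q=np.stack([b,c],1)[k]
        if len(q)<50: print("few",len(q)); continue
        # line robust through 2D
        best=None
        for th in np.radians(np.arange(20,115,.25)):
            nrm=np.array([np.sin(th),np.cos(th)]); dd=q@nrm
            for off in (0,8):
                cnt=(np.abs(dd-off)<1.5).sum()
                if best is None or cnt>best[0]: best=(cnt,np.degrees(th),off)
        print(n,len(q),best)
E
python3 lid.py up1
```

```text
[595.3 345.8 241. ] 13.108362476199327 [-6.7  3.5  6.7] [-0.03  0.66 -0.56] [ 0.66  0.92  0.76 -0.56  2.03  0.71]
side [(0.92, [217.0, 183.0, 262.3, 264.5])]
side 1246 (np.int64(863), np.float64(91.25), 8)
top [(0.79, [205.1, 139.2, 238.9, 211.9])]
top 945 (np.int64(696), np.float64(91.25), 0)
wrist [(0.69, [133.3, 73.1, 510.7, 351.6]), (0.34, [0.0, 2.0, 97.3, 120.3])]
wrist 56996 (np.int64(44604), np.float64(90.5), 8)
```

View pics/side_up1.png

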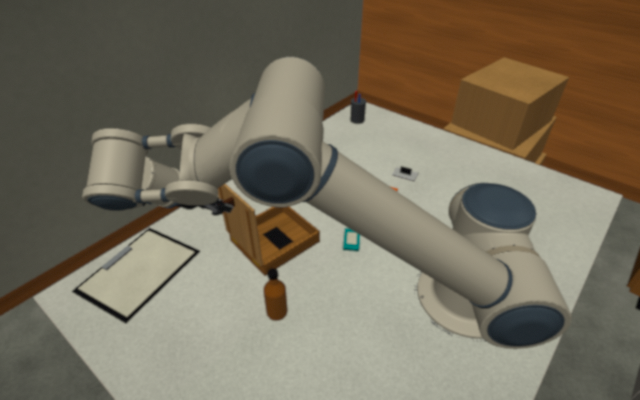

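Request:
drive_tool(
  steps=[
    [0, 0, 0, 0, 0, 0, 0],
    [0, 0, 0, 0, 0, 0, 0],
    [0, 0, 0, 0, 0, 0, 0],
    [0, 0, 0, 0, 0, 0, 0],
    [-0.012, 0, 0, 0, 0, 0, 0],
    [-0.02, 0, 0, 0, 0, 0, 0],
    [-0.02, 0, 0, 0, 0, 0, 0],
    [-0.02, 0, 0, 0, 0, 0, 0],
    [-0.02, 0, 0, 0, 0, 0, 0],
    [0, 0, 0, 0, 0, 0, 0],
  ],
)

```text
time_s: 12.35
ee_pos: [606.9, 410.0, 307.7]
tool_rot: [-0.296, -0.25, 0.703, -0.596]
wrist_force: [-0.4, -0.1, 0.3]
width: 85.4
```

```bash
python3 lid.py up2; python3 -c "
from h import *
p,M,s=pose(); print(M.round(3)); print(delta(p,down(-9.5)))"
```

```text
[606.9 410.  307.7] 85.43152676929614 [-0.4 -0.1  0.3] [ 0.28 -0.01 -0.03] [ 0.71  0.98  0.43 -0.63  2.27  0.59]
side [(0.57, [214.1, 180.6, 262.3, 267.1])]
side 623 (np.int64(451), np.float64(91.75), 8)
top [(0.9, [205.5, 138.0, 239.8, 212.5])]
top 853 (np.int64(680), np.float64(91.25), 0)
wrist [(0.72, [201.4, 85.6, 444.9, 274.6]), (0.7, [431.8, 217.6, 446.0, 236.6])]
wrist 29723 (np.int64(25478), np.float64(90.5), 8)
[[-0.117  0.986 -0.118]
 [-0.692 -0.166 -0.703]
 [-0.713 -0.001  0.701]]
(array([0., 0., 0.]), array([-2.000e-02,  4.454e+01,  5.000e-02]))
```

View pics/wrist_up2.png

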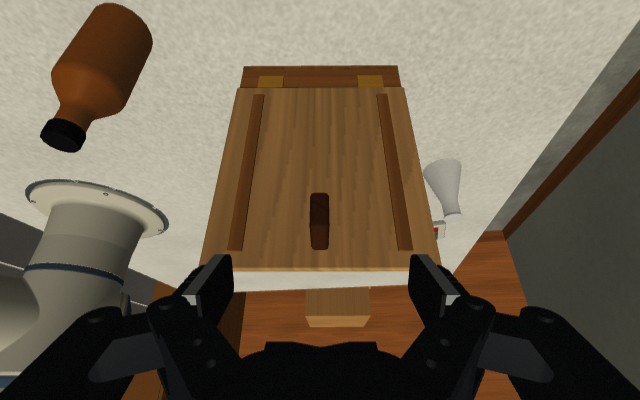

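Request:
drive_tool(
  steps=[
    [-0.018, 0, 0.0178, 0, 0, 0, 0],
    [-0.018, 0, 0.0178, 0, 0, 0, 0],
    [-0.018, 0, 0.0178, 0, 0, 0, 0],
    [-0.018, 0, 0.0178, 0, 0, 0, 0],
    [0, 0, 0, 0, 7.4, 0, 0],
    [0, 0, 0, 0, 7.4, 0, 0],
    [0, 0, 0, 0, 7.4, 0, 0],
    [0, 0, 0, 0, 7.4, 0, 0],
    [0, 0, 0, 0, 7.4, 0, 0],
    [0, 0, 0, 0, 7.5, 0, 0],
    [0, 0, 0, 0, 0, 0, 0],
  ],
)

```text
time_s: 14.02
ee_pos: [604.7, 404.4, 408.1]
tool_rot: [0.541, 0.456, -0.539, 0.457]
wrist_force: [0.8, -0.4, 0.9]
width: 85.7
```

```bash
python3 -c "
from h import *
p,M,s=pose(); print(p.round(1),s['joint_positions'].round(2))
print(delta([560,120,400],down(-9.5)))
print(delta([515,-165,250],down(-81)))"
```

```text
[604.7 404.4 408.1] [ 0.51  0.57  0.79 -0.    1.78  0.68]
(array([  7.8,   3.4, 287.9]), array([-0.1 , -0.07, -0.1 ]))
(array([157.5,   6.3, 576.6]), array([ 7.14e+01, -1.20e-01, -4.00e-02]))
```

Request:
drive_tool(
  steps=[
    [0, 0, 0.048, 0, 0, 0, 0],
    [0, 0, 0.048, 0, 0, 0, 0],
    [0, 0, 0.048, 0, 0, 0, 0],
    [0, 0.003, 0.048, 0, 0, 0, 0],
    [0, 0, 0.048, 0, 0, 0, 0],
    [0, 0, 0.048, 0, 0, 0, 0],
    [0, 0, 0, 0, 0, 0, 0],
    [0, 0, 0, 0, 0, 0, 0],
  ],
)

```text
time_s: 15.02
ee_pos: [560.7, 122.3, 406.6]
tool_rot: [-0.539, -0.457, 0.54, -0.457]
wrist_force: [0.2, 1.0, -0.9]
width: 85.4
```

Run:
```python
from h import *
p,M,s=pose(); print(p.round(1))
pic,d,P,K,T=cloud("wrist"); cv2.imwrite("pics/w5.png",pic)
c=hinge-110*by; c[2]=0
pad=c-12*by+8*bz
for a,b in [(-47,-29),(47,-29),(47,29),(-47,29)]:
    print(proj(pad+a*bx+b*by,K,T).round(1),end=' ')
# dark pixels within box floor
dark=(pic.astype(int).sum(2)<110)&(P[...,2]<25)&(P[...,2]>-5)
n,lab,st,ce=cv2.connectedComponentsWithStats(dark.astype(np.uint8))
for i in range(1,n):
    if st[i,4]>800:
        m=lab==i; print(st[i],rect(m,8,K,T), "z",np.nanmedian(P[...,2][m]))
# rim of the box
Q=P.reshape(-1,3);Q=Q[~np.isnan(Q[:,0])]; r=Q-c; a,b=r@bx,r@by
k=(np.abs(Q[:,2]-50)<6)&(np.abs(a)<120)&(np.abs(b)<130)
print("rim x",np.percentile(a[k],[.5,99.5]).round(1),"y",np.percentile(b[k],[.5,99.5]).round(1),k.sum())
print(cv2.minAreaRect(Q[k][:,:2].astype(np.float32)), c,pad)
```

```text
[560.7 122.3 406.6]
[291.4 143.9] [346.1 143.8] [346.9 108.3] [290.5 108.4] [260  50 118 132 938] (array([570.78137207, 195.82699585]), 211.14218139648438, 186.6336669921875, 80.84912872314453) z 16.746652262538987
[ 291  109   57   36 2015] (array([568.65032959, 183.46762085]), 95.12980651855469, 57.234275817871094, -9.517250061035156) z 9.066866899428192
rim x [-96.6  98.9] y [-109.6  110.4] 3286
((570.9321899414062, 196.20892333984375), (220.6418914794922, 196.3518524169922), 80.6520004272461) [569.74476336 196.10858383   0.        ] [567.76419208 184.27315661   8.        ]
```

View pics/w5.png

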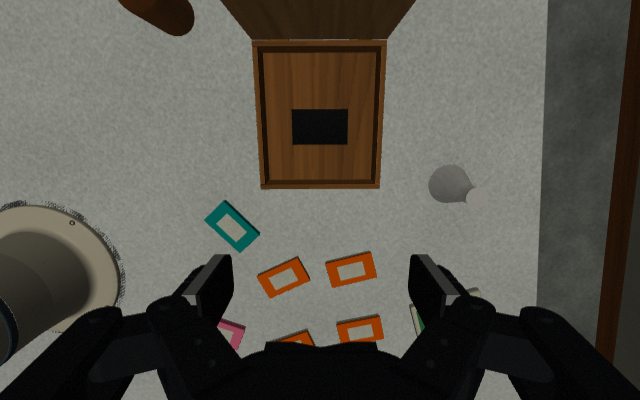

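Request:
drive_tool(
  steps=[
    [0, 0.0148, 0.051, 0, 0, 0, 0],
    [0, 0.0148, 0.051, 0, 0, 0, 0],
    [0, 0.0148, 0.051, 0, 0, 0, 0],
    [0, 0.0148, 0.051, 0, 0, 0, 0],
    [0.026, 0, 0, 9.5, 0, 0, 0],
    [0.026, 0, 0, 9.5, 0, 0, 0],
    [0.026, 0, 0, 9.5, 0, 0, 0],
    [0.026, 0, 0, 9.5, 0, 0, 0],
    [0.026, 0, 0, 9.5, 0, 0, 0],
    [0.026, 0, 0, 9.5, 0, 0, 0],
    [0.026, 0, 0, 9.5, 0, 0, 0],
    [0.026, 0, 0, 9.5, 0, 0, 0],
  ],
)

```text
time_s: 16.58
ee_pos: [586.1, -87.8, 197.4]
tool_rot: [0.707, 0.027, -0.707, 0.027]
wrist_force: [-0.7, -0.3, -0.0]
width: 85.2
```

```bash
cat > cases.py <<'E'
from h import *
def fit_box(mask,z,K,T,L=90,W=54):
    c,w,h,a=rect(mask,z,K,T); return c,w,h,a
def find(tag,n="wrist",z=14,query="case_a"):
    p,M,s=pose(); pic,d,P,K,T=cloud(n); cv2.imwrite(f"pics/{tag}.png",pic)
    out=[]
    for m in optics.masks_of(n,query):
        mm=m["mask"]; b=m["bbox"]
        hsv=cv2.cvtColor(pic,cv2.COLOR_BGR2HSV); sat=mm&(hsv[...,1]>110); hue=np.median(hsv[...,0][sat]) if sat.sum() else -1
        zz=np.nanmedian(P[...,2][mm]); c,w,h,a=rect(mm,z,K,T)
        print(query,round(m["conf"],2),[round(x) for x in b],"hue",hue,"z",round(float(zz),1),"c",c.round(1),"wh",round(w,1),round(h,1),"ang",round(a,1))
        out.append((c,a,hue))
    return out,pic,K,T,P
E
python3 - <<'E'
from cases import *
print(pose()[0].round(1),yawy(),pose()[2]["joint_positions"].round(2)); find("w6"); find("t6","top")
E
```

```text
[586.1 -87.8 197.4] -85.64544161686973 [-0.25  0.51  1.5   0.    1.14  1.25]
case_a 0.72 [277, 261, 341, 335] hue 12.0 z 14.4 c [454.3 -84.3] wh 97.3 56.4 ang 16.6
case_a 0.66 [422, 159, 487, 239] hue 12.0 z 14.4 c [ 584.2 -228.2] wh 89.4 58.2 ang 3.8
case_a 0.59 [217, 308, 254, 356] hue 88.0 z 14.1 c [403.2   4. ] wh 56.8 27.8 ang 32.2
case_a 0.4 [421, 281, 468, 332] hue 11.0 z 11.5 c [ 457.3 -238.8] wh 77.3 10.6 ang -33.5
case_a 0.94 [383, 212, 404, 241] hue 11.0 z 14.2 c [ 438.3 -245.6] wh 93.0 55.8 ang 11.2
case_a 0.49 [384, 172, 394, 199] hue 11.0 z 14.0 c [ 582.4 -236.1] wh 86.2 38.8 ang -0.9
case_a 0.49 [340, 178, 358, 194] hue 12.0 z 14.0 c [572.7 -89.3] wh 60.6 56.2 ang 0.3
```

View pics/w6.png

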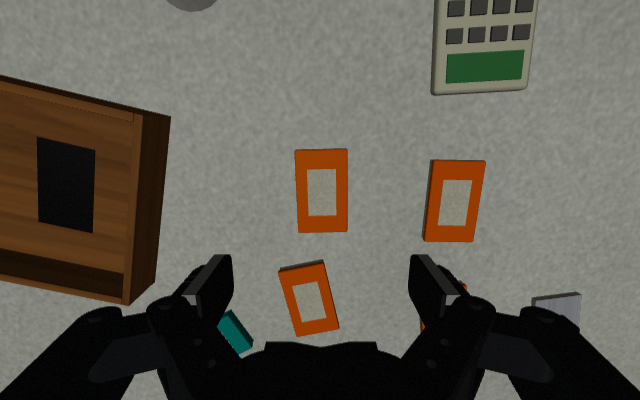

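```bash
cat >> cases.py <<'E'
def orange(n="wrist",z=14,tag=None,zmap=None,lo=3,hi=18):
    pic,d,P,K,T=cloud(n)
    if tag: cv2.imwrite(f"pics/{tag}.png",pic)
    hsv=cv2.cvtColor(pic,cv2.COLOR_BGR2HSV); m=((hsv[...,0]>=lo)&(hsv[...,0]<=hi)&(hsv[...,1]>190)&(hsv[...,2]>90)).astype(np.uint8)
    res=[]
    cs,_=cv2.findContours(m,cv2.RETR_EXTERNAL,cv2.CHAIN_APPROX_NONE)
    for c in cs:
        if cv2.contourArea(c)<150: continue
        uv=c[:,0].mean(0)
        f=np.zeros_like(m); cv2.drawContours(f,[c],-1,1,-1); zz=float(np.nanmedian(P[...,2][(f>0)&(m>0)]))
        zu=zz if z is None else z
        pts=np.array([raypt(q,zu,K,T)[:2] for q in c[:,0]],np.float32)
        (cc,(w,h),a)=cv2.minAreaRect(pts)
        if w<h: w,h,a=h,w,a+90
        a=(a+90)%180-90
        # centroid of filled region as second estimate
        ys,xs=np.nonzero(f); cen=np.mean([raypt((x,y),zu,K,T)[:2] for x,y in zip(xs[::3],ys[::3])],0)
        print(n,"px",uv.round(),"z",round(zz,1),"c",np.round(cc,1),"cen",cen.round(1),"wh",round(w,1),round(h,1),"ang",round(a,1))
        res.append((np.array(cc),cen,w,h,a,zz))
    return res,pic,K,T,P
E
python3 - <<'E'
from cases import *
r,*_=orange()
p,M,s=pose()
A=[x for x in r if np.hypot(*(x[0]-[585,-87]))<40][0]
print(delta([*A[1],40],down(A[4]-90)))
E
```

```text
wrist px [308. 299.] z 14.4 c [452.8 -84.5] cen [454.3 -84.3] wh 89.4 53.2 ang 16.7
wrist px [453. 201.] z 14.4 c [ 584.  -230.1] cen [ 585.7 -229.9] wh 89.1 53.7 ang 3.4
wrist px [321. 190.] z 14.4 c [584.6 -89. ] cen [586.3 -88.9] wh 89.0 53.3 ang 5.6
(array([159.4,   0.4,   0.2]), array([-0.79, -0.1 ,  0.  ]))
```

Request:
drive_tool(
  steps=[
    [0.03, 0, 0, -0.8, 0, 0, 0],
    [0.03, 0, 0, 0, 0, 0, 0],
    [0.03, 0, 0, 0, 0, 0, 0],
    [0.03, 0, 0, 0, 0, 0, 0],
    [0.025, 0, 0, 0, 0, 0, 0],
    [0.01, 0, 0, 0, 0, 0, 0],
    [0.009, 0, 0, 0, 0, 0, 0],
    [0.009, 0, 0, 0, 0, 0, 0],
    [0, 0, 0, 0, 0, 0, 0],
    [0, 0, 0, 0, 0, 0, 0],
  ],
)

```text
time_s: 18.08
ee_pos: [586.0, -88.9, 26.0]
tool_rot: [0.707, 0.033, -0.706, 0.033]
wrist_force: [-0.5, 0.1, 0.4]
width: 85.3
```

Run:
```python
from h import *
print(pose()[0].round(1),yawy()); print(delta([585.6,-89,24],down(-84.4)))
p=optics.capture("wrist")[0]; cv2.imwrite("pics/w7.png",p)
```

```text
[586.  -88.9  26. ] -84.64736081838704
(array([2. , 0. , 0.4]), array([-0.25, -0.1 ,  0.01]))
```

View pics/w7.png

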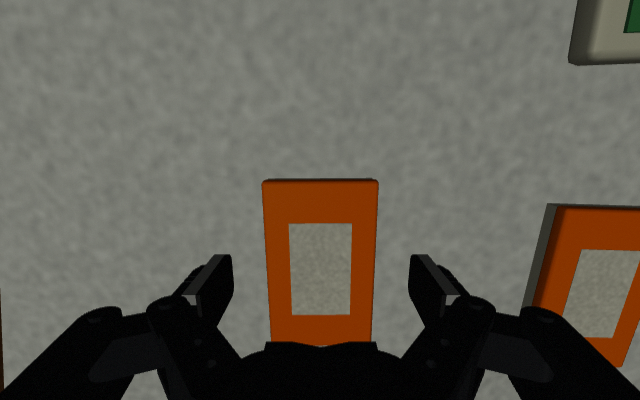

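Request:
drive_tool(
  steps=[
    [0.002, 0, 0, 0, 0, 0, 255],
    [0, 0, 0, 0, 0, 0, 255],
    [0, 0, 0, 0, 0, 0, 255],
    [0, 0, 0, 0, 0, 0, 255],
    [0, 0, 0, 0, 0, 0, 255],
    [0, 0, 0, 0, 0, 0, 255],
  ],
  force=60,
)

```text
time_s: 18.88
ee_pos: [585.7, -88.9, 24.1]
tool_rot: [0.707, 0.033, -0.706, 0.033]
wrist_force: [-1.9, 0.1, 8.7]
width: 52.2
```

Run:
```python
from h import *
print(pose()[0].round(1),yawy(),pose()[2]["width"],pose()[2]["wrist_force"].round(1))
p=optics.capture("wrist")[0]; cv2.imwrite("pics/w8.png",p)
```

```text
[585.7 -88.9  24.1] -84.6534554375701 52.19547173230866 [-1.9  0.1  8.7]
```

View pics/w8.png

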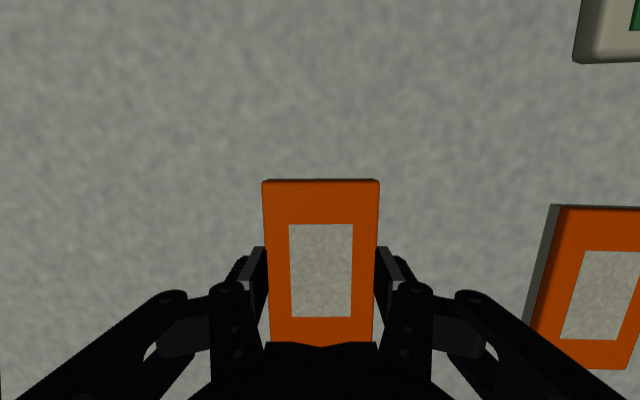

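Request:
drive_tool(
  steps=[
    [-0.01, 0, 0, 0, 0, 0, 255],
    [-0.025, 0, 0, 0, 0, 0, 255],
    [-0.035, 0, 0, 0, 0, 0, 255],
    [-0.035, 0, 0, 0, 0, 0, 255],
    [-0.03, 0, 0, 0, 0, 0, 255],
    [0, 0, 0, 0, 0, 0, 255],
  ],
)

```text
time_s: 19.68
ee_pos: [586.7, -89.2, 161.3]
tool_rot: [0.708, 0.033, -0.704, 0.033]
wrist_force: [0.0, -0.0, -0.6]
width: 52.3
```

```bash
cat >> cases.py <<'E'
PAD=np.array([568.7,184.0]); BYAW=-9.45
def held(hg=24.1,th=14):
    """case in grip: offset of its centre from TCP in world, and yaw"""
    p,M,s=pose(); r,*_=orange(z=p[2]-hg+th,tag=None)
    k=min(r,key=lambda x:np.hypot(*(x[1]-p[:2]))); 
    return k
E
python3 - <<'E'
from cases import *
p,M,s=pose(); print(p.round(1),yawy(),s["width"],s["wrist_force"].round(1))
r,pic,*_=orange(z=p[2]-24.1+14,tag="w9")
print(delta([*PAD,145],down(BYAW-90)))
E
```

```text
[586.7 -89.2 161.3] -84.65155679015712 52.25501133622445 [ 0.  -0.  -0.6]
wrist px [442. 368.] z 14.3 c [ 536.7 -163. ] cen [ 533. -161.] wh 20.9 17.5 ang 11.0
wrist px [320. 259.] z 151.7 c [585.9 -89.5] cen [590.5 -89.2] wh 88.4 53.5 ang 5.5
wrist px [468. 213.] z 14.4 c [ 620.2 -155. ] cen [ 621.1 -155. ] wh 43.7 26.3 ang 3.4
(array([  14.7, -273.5,   -8.2]), array([ 1.479e+01, -1.800e-01,  1.000e-02]))
```

View pics/w9.png

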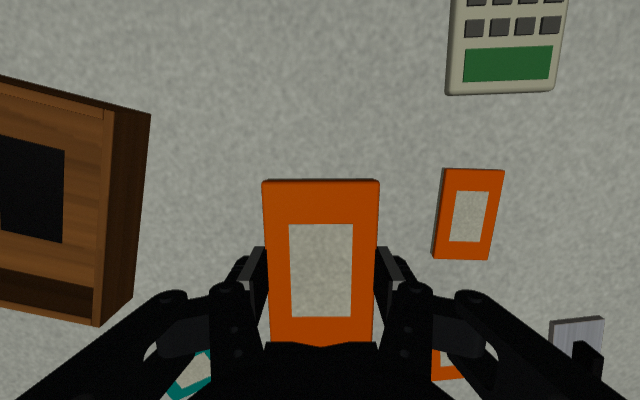

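Request:
drive_tool(
  steps=[
    [0, -0.0456, -0.0014, 0, 0, 0, 255],
    [0, -0.0456, -0.0014, 0, 0, 0, 255],
    [0, -0.0456, -0.0014, 0, 0, 0, 255],
    [0, -0.0456, -0.0014, 0, 0, 0, 255],
    [0, -0.0456, -0.0014, 0, 0, 0, 255],
    [0, -0.0456, -0.0014, 0, 0, 0, 255],
    [0, 0, 0, 7.4, 0, 0, 255],
    [0, 0, 0, 7.4, 0, 0, 255],
    [0, 0, 0, 0, 0, 0, 255],
    [0, 0, 0, 0, 0, 0, 255],
  ],
)

```text
time_s: 20.98
ee_pos: [568.2, 184.1, 158.2]
tool_rot: [0.705, -0.057, -0.705, -0.057]
wrist_force: [0.0, -0.1, -0.9]
width: 52.3
```

```bash
cat > place.py <<'E'
import sys
from cases import *
# args: tag, target z of TCP
p,M,s=pose(); print(p.round(1),"yaw",yawy().round(2),"w",round(s["width"],1),s["wrist_force"].round(1))
r,pic,K,T,P=orange(z=p[2]-24.1+14,tag=sys.argv[1])
print("to target",delta([*PAD,float(sys.argv[2])],down(BYAW-90)))
E
python3 place.py w10 32.5
```

```text
[568.2 184.1 158.2] yaw -99.3 w 52.3 [ 0.  -0.1 -0.9]
wrist px [604. 266.] z 14.1 c [545.8  46.5] cen [546.7  46.6] wh 45.7 27.9 ang 16.8
wrist px [321. 258.] z 148.5 c [567.8 183.7] cen [572.1 183.1] wh 89.8 53.9 ang -9.1
to target (array([125.9,   0. ,  -0.3]), array([ 0.13, -0.03,  0.03]))
```

View pics/w10.png

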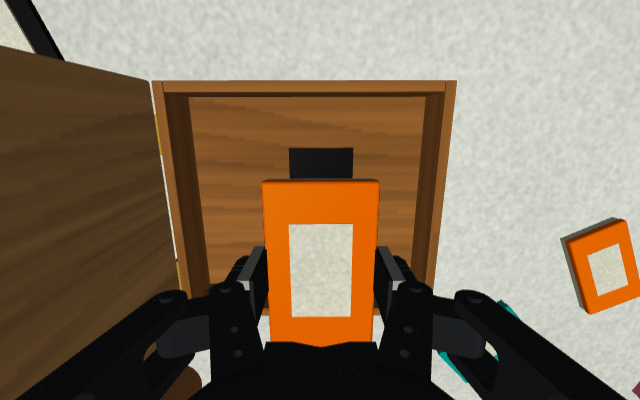

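Run:
```python
from cases import *
K,T=cam("wrist")
for uv in [(289,148),(353,148)]:
    w=raypt(uv,8,K,T); print(w.round(1), end=' ')
a=raypt((289,148),8,K,T);b=raypt((353,148),8,K,T); mid=(a+b)/2; print(np.linalg.norm(a-b), np.degrees(np.arctan2(*(a-b)[1::-1])), (mid-47*bx).round(1))
```

```text
[619.3 204.2   8. ] [609.8 147.2   8. ] 57.7396965732358 80.59895665448113 [568.2 183.4   8. ]
```

Request:
drive_tool(
  steps=[
    [0.025, 0, 0, 0.1, 0, 0, 255],
    [0.03, 0, 0, 0, 0, 0, 255],
    [0.03, 0, 0, 0, 0, 0, 255],
    [0.02, 0, 0, 0, 0, 0, 255],
    [0.01, 0, 0, 0, 0, 0, 255],
    [0.006, 0, 0, 0, 0, 0, 255],
    [0.004, 0, 0, 0, 0, 0, 255],
    [0, 0, 0, 0, 0, 0, 255],
    [0, 0, 0, 0, 0, 0, 255],
  ],
)

```text
time_s: 22.15
ee_pos: [568.8, 184.4, 34.2]
tool_rot: [0.705, -0.059, -0.704, -0.059]
wrist_force: [0.0, -0.3, 0.0]
width: 52.3
```

```bash
python3 place.py w11 32.5
```

```text
[568.8 184.4  34.2] yaw -99.55 w 52.3 [ 0.  -0.3  0. ]
wrist px [320. 259.] z 24.5 c [568.4 184.1] cen [572.9 183.3] wh 89.5 53.8 ang -9.3
to target (array([1.7, 0.4, 0.1]), array([-0.1 , -0.1 ,  0.05]))
```

Request:
drive_tool(
  steps=[
    [0.002, 0, 0, 0, 0, 0, 255],
    [0, 0, 0, 0, 0, 0, 255],
    [0, 0, 0, 0, 0, 0, 60],
    [0, 0, 0, 0, 0, 0, 0],
    [0, 0, 0, 0, 0, 0, 0],
    [-0.02, 0, 0, 0, 0, 0, 0],
    [-0.04, 0, 0, 0, 0, 0, 0],
    [-0.05, 0, 0, 0, 0, 0, 0],
    [-0.04, 0, 0, 0, 0, 0, 0],
    [0, 0, 0, 0, 0, 0, 0],
  ],
)

```text
time_s: 23.45
ee_pos: [569.9, 184.6, 184.8]
tool_rot: [0.707, -0.058, -0.702, -0.06]
wrist_force: [0.4, -0.8, -0.7]
width: 85.4
```

```bash
cat > pile.py <<'E'
import sys
from cases import *
# tag, top z of pile ; compares with pad
p,M,s=pose(); print(p.round(1),"yaw",yawy().round(2),"w",round(s["width"],1),s["wrist_force"].round(1))
z=float(sys.argv[2]); r,pic,K,T,P=orange(z=z,tag=sys.argv[1])
k=min(r,key=lambda x:np.hypot(*(x[0]-PAD))); e=np.array([*(k[0]-PAD),0]); e2=np.array([*(k[1]-PAD),0])
print("pile err box axes (rect)",(e@bx).round(1),(e@by).round(1),"(cen)",(e2@bx).round(1),(e2@by).round(1),"dyaw",round(k[4]-BYAW,2),"z",round(k[5],1))
E
sed -i 's/PAD=np.array(\[568.7,184.0\])/PAD=np.array([568.5,183.8])/' cases.py
python3 pile.py w12 22; python3 -c "
from cases import *
find('t12','top')
print(delta([585,-230,150],down(-86.6)))"
```

```text
[569.9 184.6 184.8] yaw -99.55 w 85.4 [ 0.4 -0.8 -0.7]
wrist px [584. 257.] z 14.2 c [458.3 -75.3] cen [459.6 -75.1] wh 89.4 54.5 ang 16.8
wrist px [321. 196.] z 22.4 c [567.3 184.3] cen [569.2 184.3] wh 89.8 54.1 ang -9.3
pile err box axes (rect) -1.2 0.3 (cen) 0.6 0.6 dyaw 0.19 z 22.4
case_a 0.97 [380, 171, 395, 200] hue 11.0 z 14.3 c [ 584.2 -227.3] wh 89.9 56.6 ang -0.6
case_a 0.92 [338, 209, 358, 238] hue 12.0 z 14.0 c [452.8 -83.7] wh 94.6 54.2 ang 17.5
case_a 0.84 [364, 253, 389, 281] hue -1 z 14.0 c [ 299.9 -184.3] wh 87.2 53.4 ang -31.8
case_a 0.77 [384, 213, 405, 239] hue 11.0 z 14.1 c [ 438.3 -246.6] wh 87.0 53.6 ang 13.4
case_a 0.71 [301, 232, 325, 258] hue 87.0 z 14.0 c [381.7  36.5] wh 89.6 55.7 ang -56.2
case_a 0.5 [260, 187, 277, 202] hue 13.0 z 22.1 c [551.5 194.2] wh 56.9 45.7 ang 1.0
(array([ 30.8, 405.5, -85.6]), array([-1.296e+01,  1.000e-02,  1.000e-02]))
```

View pics/w12.png

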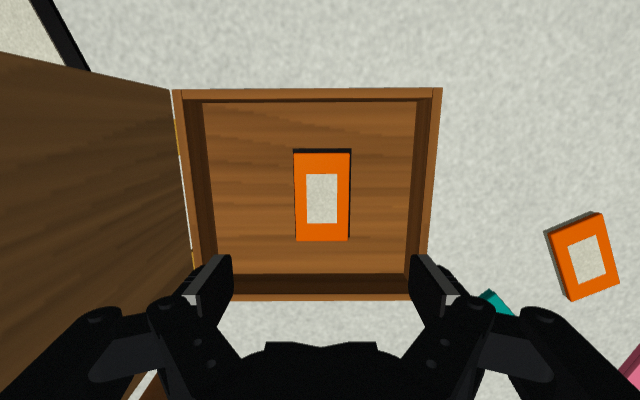

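```bash
python3 -c "
from cases import *
print(delta([453.5,-84.4,170],down(16.8-90)))"
```

```text
(array([ 10.8, 283.8,  68.3]), array([-2.636e+01,  0.000e+00,  1.000e-02]))
```

Request:
drive_tool(
  steps=[
    [0, 0.0473, 0.0114, 0, 0, 0, 0],
    [0, 0.0473, 0.0114, 0, 0, 0, 0],
    [0, 0.0473, 0.0114, 0, 0, 0, 0],
    [0, 0.0473, 0.0114, 0, 0, 0, 0],
    [0, 0.0473, 0.0114, 0, 0, 0, 0],
    [0.011, 0.0473, 0.0114, 0, 0, 0, 0],
    [0, 0, 0, -8.8, 0, 0, 0],
    [0, 0, 0, -8.8, 0, 0, 0],
    [0, 0, 0, -8.8, 0, 0, 0],
    [0, 0, 0, 0, 0, 0, 0],
    [0, 0, 0, 0, 0, 0, 0],
  ],
)

```text
time_s: 24.98
ee_pos: [453.6, -84.1, 169.9]
tool_rot: [0.7, 0.103, -0.7, 0.102]
wrist_force: [0.8, -0.3, 0.3]
width: 85.2
```

```bash
cat > pick.py <<'E'
import sys
from cases import *
p,M,s=pose(); print(p.round(1),"yaw",yawy().round(2),"w",round(s["width"],1))
r,pic,K,T,P=orange(tag=sys.argv[1]); k=min(r,key=lambda x:np.hypot(*(x[0]-p[:2])))
c=(k[0]+k[1])/2; print("target",c.round(1)); print(delta([*c,25],down(k[4]-90)))
E
python3 pick.py w13
```

```text
[453.6 -84.1 169.9] yaw -73.36 w 85.2
wrist px [474. 250.] z 14.3 c [ 437.8 -247.9] cen [ 448.6 -248.2] wh 89.5 53.6 ang 12.6
wrist px [321. 196.] z 14.4 c [452.2 -84.7] cen [454.1 -84.3] wh 88.6 53.5 ang 16.8
wrist px [521. 103.] z 14.4 c [ 583.4 -230.4] cen [ 585.4 -230.1] wh 89.1 53.7 ang 3.5
wrist px [31. 14.] z 22.6 c [538.4 190.6] cen [533.6 188.2] wh 42.7 31.4 ang 80.9
target [453.1 -84.5]
(array([145.1,   0.2,   0.7]), array([-0.11, -0.03,  0.04]))
```

View pics/w13.png

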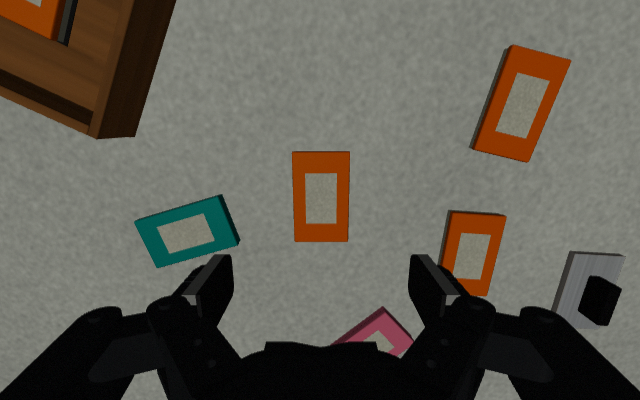

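Request:
drive_tool(
  steps=[
    [0.03, 0, 0.0005, 0, 0, 0, 0],
    [0.035, 0, 0, 0, 0, 0, 0],
    [0.035, 0, 0, 0, 0, 0, 0],
    [0.025, 0, 0, 0, 0, 0, 0],
    [0.012, 0, 0, 0, 0, 0, 0],
    [0.008, 0, 0, 0, 0, 0, 0],
    [0, 0, 0, 0, 0, 0, 0],
    [0, 0, 0, 0, 0, 0, 0],
    [0, 0, 0, 0, 0, 0, 255],
    [0, 0, 0, 0, 0, 0, 255],
    [0, 0, 0, 0, 0, 0, 255],
    [0, 0, 0, 0, 0, 0, 255],
  ],
)

```text
time_s: 26.52
ee_pos: [453.8, -84.4, 26.3]
tool_rot: [0.7, 0.104, -0.699, 0.104]
wrist_force: [-2.5, -0.5, 18.7]
width: 51.7
```

Request:
drive_tool(
  steps=[
    [0, 0, 0, 0, 0, 0, 255],
    [-0.01, 0, 0, 0, 0, 0, 255],
    [-0.025, 0, 0, 0, 0, 0, 255],
    [-0.035, 0, 0, 0, 0, 0, 255],
    [-0.035, 0, 0, 0, 0, 0, 255],
    [-0.04, 0, 0, 0, 0, 0, 255],
    [0, 0, 0, 0, 0, 0, 255],
  ],
)

```text
time_s: 27.4
ee_pos: [454.6, -84.8, 173.2]
tool_rot: [0.702, 0.103, -0.697, 0.104]
wrist_force: [0.3, -0.0, -1.2]
width: 51.5
```

```bash
python3 place.py w14 46.5
```

```text
[454.6 -84.8 173.2] yaw -73.15 w 51.5 [ 0.3 -0.  -1.2]
wrist px [466. 253.] z 14.4 c [ 481.4 -150.6] cen [ 482.9 -150.1] wh 41.9 25.2 ang 12.5
wrist px [321. 259.] z 161.2 c [454.5 -85. ] cen [458.5 -83.8] wh 87.5 52.5 ang 16.8
wrist px [516. 106.] z 14.4 c [ 549.7 -142.5] cen [ 550.6 -142.3] wh 41.8 25.3 ang 3.5
wrist px [33. 15.] z 22.6 c [529.   55.3] cen [526.7  54. ] wh 21.6 15.8 ang 82.2
to target (array([ 125.5, -223.8, -187. ]), array([26.29, -0.22, -0.03]))
```

View pics/w14.png

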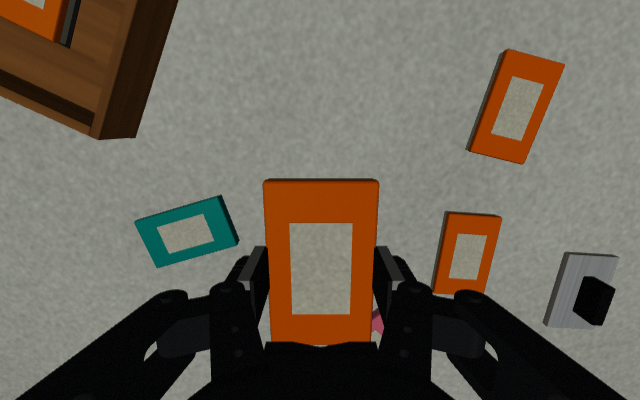

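Request:
drive_tool(
  steps=[
    [0, -0.0373, -0.0312, 0, 0, 0, 255],
    [0, -0.0373, -0.0312, 0, 0, 0, 255],
    [0, -0.0373, -0.0312, 0, 0, 0, 255],
    [0, -0.0373, -0.0312, 0, 0, 0, 255],
    [0, -0.0373, -0.0312, 0, 0, 0, 255],
    [0, -0.0373, -0.0312, 0, 0, 0, 255],
    [0, 0, 0, 8.8, 0, 0, 255],
    [0, 0, 0, 8.7, 0, 0, 255],
    [0.02, 0, 0, 8.7, 0, 0, 255],
    [0.02, 0, 0, 0, 0, 0, 255],
    [0, 0, 0, 0, 0, 0, 255],
  ],
)

```text
time_s: 28.82
ee_pos: [566.3, 183.7, 128.4]
tool_rot: [-0.704, 0.058, 0.706, 0.057]
wrist_force: [-0.3, -0.2, 0.1]
width: 51.9
```

```bash
sed -i 's/p\[2\]-24.1+14/p[2]-float(sys.argv[3])+14/' place.py
cat >> place.py <<'E'
k=min(r,key=lambda x:np.hypot(*(x[0]-p[:2]))); o=k[0]-p[:2]; print("held offset",o.round(1),"dyaw rel tool",round(k[4]-(yawy()+90),2))
E
python3 place.py w15 48.6 26.3
```

```text
[566.3 183.7 128.4] yaw -99.35 w 51.9 [-0.3 -0.2  0.1]
wrist px [321. 258.] z 116.4 c [565.3 183.5] cen [569.1 182.8] wh 90.3 54.0 ang -9.4
wrist px [318. 166.] z 22.5 c [616. 176.] cen [616.1 176. ] wh 31.4 10.4 ang 80.6
to target (array([81. , -0.2, -1.6]), array([ 0.11,  0.09, -0.02]))
held offset [-0.9 -0.3] dyaw rel tool -0.09
```

Request:
drive_tool(
  steps=[
    [0.02, 0, -0.002, 0, 0, 0, 255],
    [0.025, 0, 0, 0, 0, 0, 255],
    [0.018, 0, 0, 0, 0, 0, 255],
    [0.009, 0, 0, 0, 0, 0, 255],
    [0.005, 0, 0, 0, 0, 0, 255],
    [0, 0, 0, 0, 0, 0, 255],
    [0, 0, 0, 0, 0, 0, 255],
  ],
)

```text
time_s: 29.75
ee_pos: [570.2, 183.8, 54.3]
tool_rot: [0.705, -0.057, -0.704, -0.058]
wrist_force: [0.2, 1.3, -0.3]
width: 52.3
```

```bash
python3 place.py w16 48.6 26.3
```

```text
[570.2 183.8  54.3] yaw -99.35 w 52.3 [ 0.2  1.3 -0.3]
wrist px [321. 259.] z 42.3 c [569.1 183.6] cen [573.3 182.9] wh 90.7 53.8 ang -9.4
wrist px [320. 176.] z 21.5 c [615.2 176.4] cen [615.2 176.3] wh 46.0 0.9 ang 80.6
to target (array([5.7, 0.3, 1.6]), array([ 0.1 , -0.1 ,  0.06]))
held offset [-1.1 -0.2] dyaw rel tool -0.0
```

Request:
drive_tool(
  steps=[
    [0.003, 0, 0.001, 0.1, 0, 0, 255],
    [0.0025, 0, 0, 0, 0, 0, 255],
    [0, 0, 0, 0, 0, 0, 255],
    [0, 0, 0, 0, 0, 0, 255],
  ],
)

```text
time_s: 30.3
ee_pos: [568.8, 184.0, 48.4]
tool_rot: [0.705, -0.058, -0.704, -0.058]
wrist_force: [-2.4, -1.0, 6.1]
width: 52.3
```

```bash
python3 place.py w17 48.6 26.3
```

```text
[568.8 184.   48.4] yaw -99.45 w 52.3 [-2.4 -1.   6.1]
wrist px [320. 235.] z 36.4 c [568.8 183.6] cen [572.9 182.8] wh 93.1 53.8 ang -9.5
to target (array([-0.2,  0.2,  0.2]), array([-0.01, -0.06,  0.04]))
held offset [ 0.  -0.4] dyaw rel tool -0.05
```

View pics/w17.png

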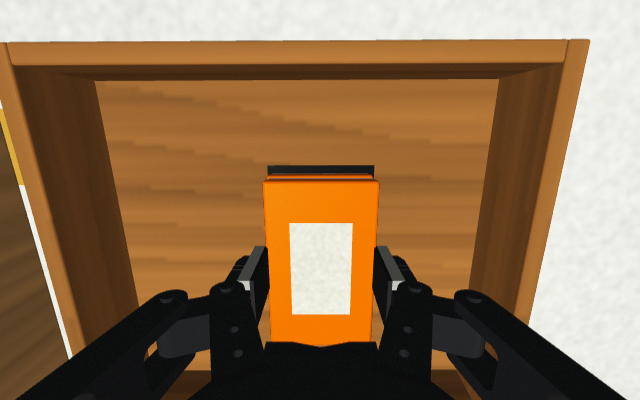

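Contact (6 N) and aligned. Release and rise.

Request:
drive_tool(
  steps=[
    [0, 0, 0, 0, 0, 0, 60],
    [0, 0, 0, 0, 0, 0, 0],
    [0, 0, 0, 0, 0, 0, 0],
    [0, 0, 0, 0, 0, 0, 0],
    [-0.02, 0, 0, 0, 0, 0, 0],
    [-0.035, 0, 0, 0, 0, 0, 0],
    [-0.045, 0, 0, 0, 0, 0, 0],
    [-0.045, 0, 0, 0, 0, 0, 0],
    [0, 0, 0, 0, 0, 0, 0],
  ],
)

```text
time_s: 31.48
ee_pos: [570.4, 184.3, 196.7]
tool_rot: [0.707, -0.057, -0.702, -0.059]
wrist_force: [0.5, -0.6, -1.2]
width: 85.3
```

```bash
python3 pile.py w18 36; python3 -c "
from cases import *
orange('top')
print(delta([585,-230.2,180],down(3.4-90)))"
```

```text
[570.4 184.3 196.7] yaw -99.45 w 85.3 [ 0.5 -0.6 -1.2]
wrist px [322. 197.] z 36.4 c [567.7 183.8] cen [569.9 183.3] wh 92.0 54.4 ang -9.4
pile err box axes (rect) -0.8 -0.1 (cen) 1.5 -0.3 dyaw 0.04 z 36.4
(array([ 13.1, 405.7, -84.2]), array([-12.86,  -0.09,   0.04]))
```

View pics/w18.png

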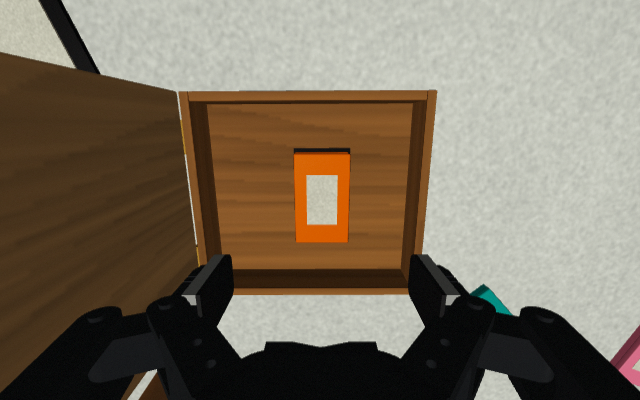

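Request:
drive_tool(
  steps=[
    [0, 0.0507, -0.0105, 0, 0, 0, 0],
    [0, 0.0507, -0.0105, 0, 0, 0, 0],
    [0, 0.0507, -0.0105, 0, 0, 0, 0],
    [0, 0.0507, -0.0105, 0, 0, 0, 0],
    [0, 0.0507, -0.0105, 0, 0, 0, 0],
    [0, 0.0507, -0.0105, 0, 0, 0, 0],
    [0, 0.0507, -0.0105, 0, 0, 0, 0],
    [0.013, 0.0507, -0.0105, 0, 0, 0, 0],
    [0, 0, 0, -6.4, 0, 0, 0],
    [0, 0, 0, -6.4, 0, 0, 0],
    [0, 0, 0, 0, 0, 0, 0],
    [0, 0, 0, 0, 0, 0, 0],
  ],
)

```text
time_s: 33.08
ee_pos: [584.7, -229.7, 179.3]
tool_rot: [0.707, 0.02, -0.707, 0.019]
wrist_force: [-0.5, -0.3, -0.4]
width: 85.2
```

```bash
sed -i 's/\*c,25/*c,28/' pick.py; python3 pick.py w19
```

```text
[ 584.7 -229.7  179.3] yaw -86.79 w 85.2
wrist px [368. 312.] z 14.4 c [ 449.  -290.1] cen [ 453.8 -290.3] wh 89.0 53.2 ang 12.6
wrist px [321. 193.] z 14.4 c [ 584.1 -230.4] cen [ 586.1 -230.3] wh 89.0 53.3 ang 3.5
target [ 585.1 -230.4]
(array([151.5,   0.8,  -0.2]), array([-0.25, -0.03,  0.05]))
```

View pics/w19.png

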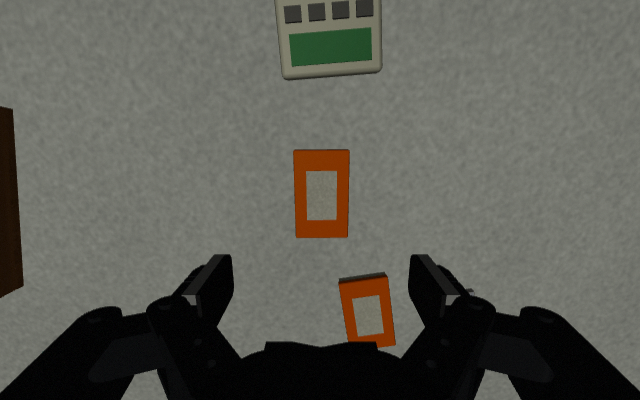

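Request:
drive_tool(
  steps=[
    [0.03, 0.0008, 0, -0.2, 0, 0, 0],
    [0.037, 0, 0, 0, 0, 0, 0],
    [0.037, 0, 0, 0, 0, 0, 0],
    [0.027, 0, 0, 0, 0, 0, 0],
    [0.012, 0, 0, 0, 0, 0, 0],
    [0.009, 0, 0, 0, 0, 0, 0],
    [0, 0, 0, 0, 0, 0, 0],
    [0, 0, 0, 0, 0, 0, 0],
    [0, 0, 0, 0, 0, 0, 255],
    [0, 0, 0, 0, 0, 0, 255],
    [0, 0, 0, 0, 0, 0, 255],
    [0, 0, 0, 0, 0, 0, 255],
  ],
)

```text
time_s: 34.62
ee_pos: [585.4, -230.9, 29.1]
tool_rot: [0.707, 0.022, -0.706, 0.022]
wrist_force: [-3.5, 0.9, 14.1]
width: 51.1
```

Request:
drive_tool(
  steps=[
    [0, 0, 0, 0, 0, 0, 255],
    [-0.01, 0, 0, 0, 0, 0, 255],
    [-0.025, 0, 0, 0, 0, 0, 255],
    [-0.035, 0, 0, 0, 0, 0, 255],
    [-0.035, 0, 0, 0, 0, 0, 255],
    [-0.04, 0, 0, 0, 0, 0, 255],
    [0, 0, 0, 0, 0, 0, 255],
  ],
)

```text
time_s: 35.5
ee_pos: [586.4, -231.5, 176.6]
tool_rot: [0.709, 0.021, -0.705, 0.023]
wrist_force: [0.8, -0.1, -1.6]
width: 51.3
```

```bash
python3 place.py w20 64 28
```

```text
[ 586.4 -231.5  176.6] yaw -86.46 w 51.3 [ 0.8 -0.1 -1.6]
wrist px [324. 262.] z 161.8 c [ 584.1 -234.9] cen [ 589.3 -231.7] wh 91.9 58.7 ang 3.5
to target (array([ 110.3, -415.2,   -8.2]), array([12.99, -0.21, -0.03]))
held offset [-2.3 -3.4] dyaw rel tool -0.03
```

View pics/w20.png

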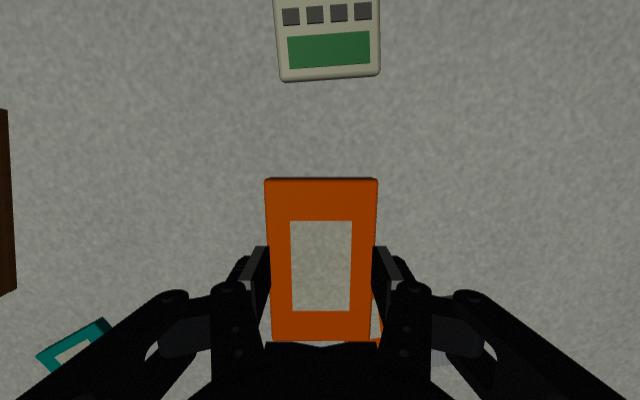

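Request:
drive_tool(
  steps=[
    [0, -0.0461, -0.0009, 0, 0, 0, 255],
    [0, -0.0461, -0.0009, 0, 0, 0, 255],
    [0, -0.0461, -0.0009, 0, 0, 0, 255],
    [0, -0.0461, -0.0009, 0, 0, 0, 255],
    [0, -0.0461, -0.0009, 0, 0, 0, 255],
    [0, -0.0461, -0.0009, 0, 0, 0, 255],
    [0, -0.0461, -0.0009, 0, 0, 0, 255],
    [0, -0.0461, -0.0009, 0, 0, 0, 255],
    [0, -0.0461, -0.0009, 0, 0, 0, 255],
    [0.02, 0, 0, 6.5, 0, 0, 255],
    [0.02, 0, 0, 6.5, 0, 0, 255],
    [0, 0, 0, 0, 0, 0, 255],
  ],
)

```text
time_s: 37.05
ee_pos: [566.0, 183.6, 131.2]
tool_rot: [-0.704, 0.058, 0.706, 0.058]
wrist_force: [0.5, -0.2, -1.2]
width: 51.6
```

```bash
python3 place.py w21 65.2 29
```

```text
[566.  183.6 131.2] yaw -99.42 w 51.6 [ 0.5 -0.2 -1.2]
wrist px [320. 257.] z 116.4 c [565.2 183.3] cen [568.6 182.6] wh 90.0 53.8 ang -9.5
wrist px [319. 165.] z 36.3 c [615.8 175.5] cen [615.8 175.5] wh 34.0 10.5 ang 80.5
to target (array([67.2, -0.5, -1.8]), array([ 0.13,  0.07, -0.01]))
held offset [-0.8 -0.3] dyaw rel tool -0.22
```

Request:
drive_tool(
  steps=[
    [0.018, -0.0003, -0.0003, 0, 0, 0, 255],
    [0.02, 0, 0, 0, 0, 0, 255],
    [0.014, 0, 0, 0, 0, 0, 255],
    [0.008, 0, 0, 0, 0, 0, 255],
    [0.003, 0, 0, 0, 0, 0, 255],
    [0, 0, 0, 0, 0, 0, 255],
    [0, 0, 0, 0, 0, 0, 255],
  ],
)

```text
time_s: 37.98
ee_pos: [568.2, 184.2, 70.7]
tool_rot: [0.705, -0.058, -0.704, -0.059]
wrist_force: [1.0, 0.6, -1.1]
width: 51.3
```

```bash
python3 place.py w22 65.2 29
```

```text
[568.2 184.2  70.7] yaw -99.45 w 51.3 [ 1.   0.6 -1.1]
wrist px [320. 257.] z 55.9 c [567.4 183.9] cen [570.9 183.2] wh 90.9 53.7 ang -9.5
wrist px [321. 172.] z 35.2 c [614.8 176. ] cen [614.7 176.2] wh 46.9 4.2 ang 80.5
to target (array([ 5.5,  0.3, -0.4]), array([-0.  , -0.1 ,  0.06]))
held offset [-0.8 -0.2] dyaw rel tool -0.07
```

Request:
drive_tool(
  steps=[
    [0.003, 0, -0.0005, 0, 0, 0, 255],
    [0.003, 0, 0, 0, 0, 0, 255],
    [0, 0, 0, 0, 0, 0, 255],
    [0, 0, 0, 0, 0, 0, 255],
  ],
)

```text
time_s: 38.52
ee_pos: [568.6, 184.0, 65.1]
tool_rot: [0.705, -0.058, -0.704, -0.059]
wrist_force: [-4.5, -1.1, 18.5]
width: 51.4
```

```bash
python3 place.py w23 65.2 29
```

```text
[568.6 184.   65.1] yaw -99.45 w 51.4 [-4.5 -1.1 18.5]
wrist px [321. 234.] z 50.4 c [569.7 183.5] cen [573.2 183.1] wh 94.6 53.8 ang -9.5
to target (array([-0.1,  0.3,  0.1]), array([ 0.  , -0.11,  0.05]))
held offset [ 1.1 -0.5] dyaw rel tool -0.07
```

View pics/w23.png

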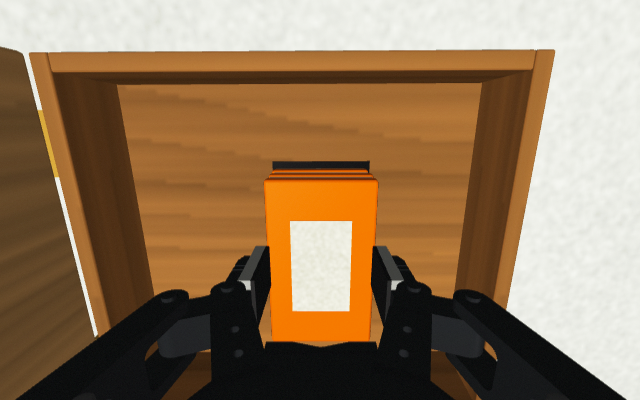

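Request:
drive_tool(
  steps=[
    [-0.0008, 0, 0, 0, 0, 0, 255],
    [0, 0, 0, 0, 0, 0, 60],
    [0, 0, 0, 0, 0, 0, 0],
    [0, 0, 0, 0, 0, 0, 0],
    [0, 0, 0, 0, 0, 0, 0],
    [-0.02, 0, 0, 0, 0, 0, 0],
    [-0.035, 0, 0, 0, 0, 0, 0],
    [-0.045, 0, 0, 0, 0, 0, 0],
    [-0.045, 0, 0, 0, 0, 0, 0],
    [0, 0, 0, 0, 0, 0, 0],
  ],
)

```text
time_s: 39.83
ee_pos: [569.8, 184.3, 213.5]
tool_rot: [0.707, -0.057, -0.702, -0.059]
wrist_force: [0.3, -0.8, -1.0]
width: 85.4
```

```bash
python3 pile.py w24 50; python3 -c "
from cases import *
find('t24','top')
print(delta([449.5,-290.2,180],down(12.6-90)))"
```

```text
[569.8 184.3 213.5] yaw -99.45 w 85.4 [ 0.3 -0.8 -1. ]
wrist px [321. 196.] z 50.4 c [568.5 183.8] cen [570.3 183.6] wh 92.6 54.5 ang -9.5
pile err box axes (rect) 0.0 0.0 (cen) 1.8 0.1 dyaw -0.03 z 50.4
case_a 0.83 [394, 210, 414, 238] hue 11.0 z 14.0 c [ 448.1 -286.4] wh 92.7 57.9 ang 12.2
case_a 0.8 [301, 233, 326, 256] hue 87.0 z 13.7 c [380.6  35.6] wh 89.4 52.9 ang -56.1
case_a 0.58 [365, 249, 390, 284] hue -1 z 13.9 c [ 300.3 -185.2] wh 93.0 56.9 ang -31.7
case_a 0.57 [260, 182, 272, 204] hue 13.0 z 50.4 c [555.  197.8] wh 57.0 45.7 ang 1.0
(array([ 29.2, 487. ,  38.8]), array([-2.206e+01, -1.000e-02,  2.000e-02]))
```

View pics/w24.png

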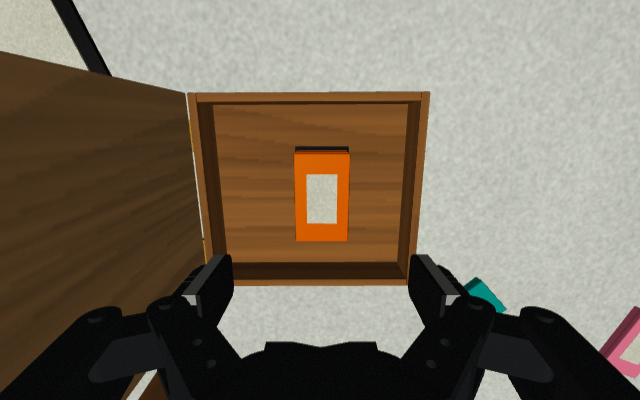

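Request:
drive_tool(
  steps=[
    [0, 0.0541, 0.0043, 0, 0, 0, 0],
    [0, 0.0541, 0.0043, 0, 0, 0, 0],
    [0, 0.0541, 0.0043, 0, 0, 0, 0],
    [0, 0.0541, 0.0043, 0, 0, 0, 0],
    [0, 0.0541, 0.0043, 0, 0, 0, 0],
    [0, 0.0541, 0.0043, 0, 0, 0, 0],
    [0, 0.0541, 0.0043, 0, 0, 0, 0],
    [0, 0.0541, 0.0043, 0, 0, 0, 0],
    [0, 0.0541, 0.0043, 0, 0, 0, 0],
    [0.014, 0, 0, -7.3, 0, 0, 0],
    [0.014, 0, 0, -7.3, 0, 0, 0],
    [0, 0, 0, -7.4, 0, 0, 0],
  ],
)

```text
time_s: 41.48
ee_pos: [448.9, -289.4, 179.3]
tool_rot: [-0.702, -0.08, 0.703, -0.077]
wrist_force: [0.0, 0.4, -0.1]
width: 84.9
```

Request:
drive_tool(
  steps=[
    [0, 0, 0, 0, 0, 0, 0],
  ],
)

```text
time_s: 41.6
ee_pos: [449.6, -289.6, 180.4]
tool_rot: [-0.703, -0.078, 0.703, -0.076]
wrist_force: [-0.6, 0.1, -0.2]
width: 85.3
```

```bash
python3 pick.py w25
```

```text
[ 449.6 -289.6  180.4] yaw -77.49 w 85.3
wrist px [321. 193.] z 14.4 c [ 449.2 -290.2] cen [ 451.  -289.9] wh 88.1 53.4 ang 12.5
target [ 450.1 -290.1]
(array([152.8,   0.7,  -0.3]), array([-0.07, -0.01,  0.09]))
```

View pics/w25.png

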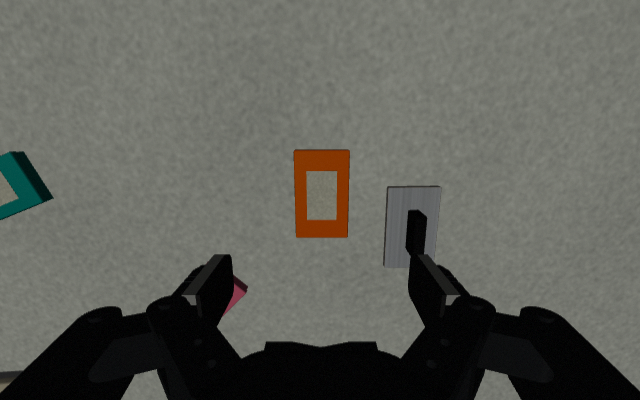

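Request:
drive_tool(
  steps=[
    [0.03, 0.0007, -0.0003, 0, 0, 0, 40],
    [0.037, 0, 0, 0, 0, 0, 40],
    [0.037, 0, 0, 0, 0, 0, 40],
    [0.027, 0, 0, 0, 0, 0, 40],
    [0.012, 0, 0, 0, 0, 0, 40],
    [0.009, 0, 0, 0, 0, 0, 40],
    [0, 0, 0, 0, 0, 0, 40],
    [0, 0, 0, 0, 0, 0, 40],
    [0, 0, 0, 0, 0, 0, 255],
    [0, 0, 0, 0, 0, 0, 255],
    [0, 0, 0, 0, 0, 0, 255],
    [0, 0, 0, 0, 0, 0, 255],
  ],
)

```text
time_s: 43.15
ee_pos: [451.0, -290.8, 30.9]
tool_rot: [0.704, 0.077, -0.702, 0.077]
wrist_force: [-3.0, 2.4, 19.5]
width: 50.8
```

Request:
drive_tool(
  steps=[
    [0, 0, 0, 0, 0, 0, 255],
    [-0.01, 0, 0, 0, 0, 0, 255],
    [-0.025, 0, 0, 0, 0, 0, 255],
    [-0.035, 0, 0, 0, 0, 0, 255],
    [-0.035, 0, 0, 0, 0, 0, 255],
    [-0.055, 0, 0, 0, 0, 0, 255],
    [0, 0, 0, 0, 0, 0, 255],
  ],
)

```text
time_s: 44.02
ee_pos: [452.0, -291.7, 193.9]
tool_rot: [0.705, 0.076, -0.701, 0.079]
wrist_force: [0.0, 0.1, -1.6]
width: 49.9
```

```bash
python3 place.py w26 79.2 29
```

```text
[ 452.  -291.7  193.9] yaw -77.45 w 49.9 [ 0.   0.1 -1.6]
wrist px [320. 257.] z 177.1 c [ 451.3 -292.2] cen [ 454.8 -291.5] wh 86.9 52.6 ang 12.4
to target (array([ 112.1, -438.4, -217.2]), array([21.99, -0.24, -0.12]))
held offset [-0.7 -0.4] dyaw rel tool -0.13
```

View pics/w26.png

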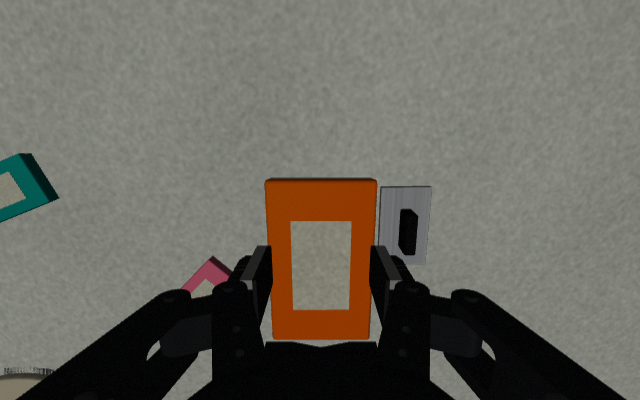

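Request:
drive_tool(
  steps=[
    [0, -0.0487, -0.0241, 0, 0, 0, 255],
    [0, -0.0487, -0.0241, 0, 0, 0, 255],
    [0, -0.0487, -0.0241, 0, 0, 0, 255],
    [0, -0.0487, -0.0241, 0, 0, 0, 255],
    [0, -0.0487, -0.0241, 0, 0, 0, 255],
    [0, -0.0487, -0.0241, 0, 0, 0, 255],
    [0, -0.0487, -0.0241, 0, 0, 0, 255],
    [0, -0.0487, -0.0241, 0, 0, 0, 255],
    [0, -0.0487, -0.0241, 0, 0, 0, 255],
    [0.02, 0, 0, 7.3, 0, 0, 255],
    [0.02, 0, 0, 7.3, 0, 0, 255],
    [0.02, 0, 0, 7.4, 0, 0, 255],
  ],
)

```text
time_s: 45.58
ee_pos: [566.2, 184.4, 128.2]
tool_rot: [-0.704, 0.06, 0.705, 0.06]
wrist_force: [0.2, -0.2, -1.4]
width: 50.2
```

Request:
drive_tool(
  steps=[
    [0, 0, 0, 0, 0, 0, 255],
  ],
)

```text
time_s: 45.7
ee_pos: [565.6, 184.0, 128.0]
tool_rot: [-0.704, 0.058, 0.706, 0.058]
wrist_force: [0.2, 0.1, -1.2]
width: 50.0
```

```bash
python3 place.py w27 81 30.8
```

```text
[565.6 184.  128. ] yaw -99.42 w 50.0 [ 0.2  0.1 -1.2]
wrist px [321. 256.] z 111.1 c [564.5 183.8] cen [567.7 183.3] wh 89.8 53.7 ang -9.5
wrist px [320. 166.] z 50.3 c [614.8 175.8] cen [614.8 175.9] wh 37.3 11.2 ang 80.5
to target (array([48.1, -0. , -2.3]), array([ 0.15,  0.08, -0.01]))
held offset [-1.1 -0.2] dyaw rel tool -0.17
```

View pics/w27.png

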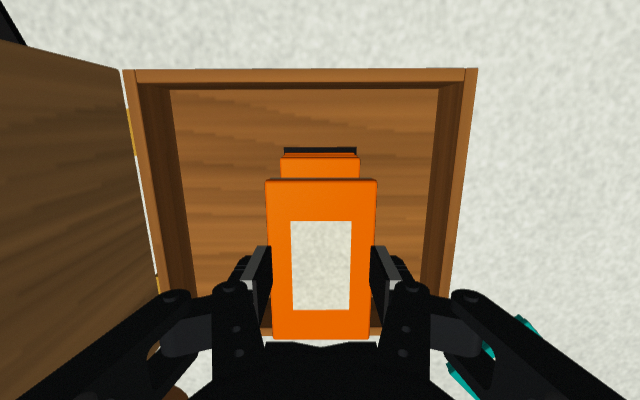

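Request:
drive_tool(
  steps=[
    [0.015, 0, -0.001, 0, 0, 0, 255],
    [0.015, 0, 0, 0, 0, 0, 255],
    [0.008, 0, 0, 0, 0, 0, 255],
    [0.005, 0, 0, 0, 0, 0, 255],
    [0.001, 0, 0, 0, 0, 0, 255],
    [0, 0, 0, 0, 0, 0, 255],
    [0, 0, 0, 0, 0, 0, 255],
  ],
)

```text
time_s: 46.62
ee_pos: [568.3, 184.3, 86.4]
tool_rot: [0.705, -0.058, -0.704, -0.059]
wrist_force: [0.3, -1.2, 0.5]
width: 50.3
```

```bash
python3 place.py w28 81 30.8
```

```text
[568.3 184.3  86.4] yaw -99.45 w 50.3 [ 0.3 -1.2  0.5]
wrist px [320. 256.] z 69.5 c [567.1 184.1] cen [570.5 183.6] wh 90.2 53.8 ang -9.5
wrist px [321. 171.] z 47.8 c [615.1 176.1] cen [615.  176.2] wh 46.6 6.1 ang 80.5
to target (array([ 5.4,  0.4, -0.2]), array([-0.  , -0.09,  0.05]))
held offset [-1.3 -0.2] dyaw rel tool -0.0
```

Request:
drive_tool(
  steps=[
    [0.003, 0.0003, -0.001, 0, 0, 0, 255],
    [0.0024, 0, 0, 0, 0, 0, 255],
    [0, 0, 0, 0, 0, 0, 255],
    [0, 0, 0, 0, 0, 0, 255],
  ],
)

```text
time_s: 47.18
ee_pos: [569.3, 183.7, 81.1]
tool_rot: [0.705, -0.058, -0.704, -0.059]
wrist_force: [-2.1, -0.6, 11.2]
width: 50.0
```

```bash
python3 place.py w29 81 30.8
```

```text
[569.3 183.7  81.1] yaw -99.45 w 50.0 [-2.1 -0.6 11.2]
wrist px [321. 253.] z 64.4 c [570.3 183.2] cen [574.  182.6] wh 96.1 53.8 ang -9.5
to target (array([0.1, 0.1, 0.8]), array([-0.01, -0.1 ,  0.05]))
held offset [ 1.  -0.5] dyaw rel tool -0.02
```

View pics/w29.png

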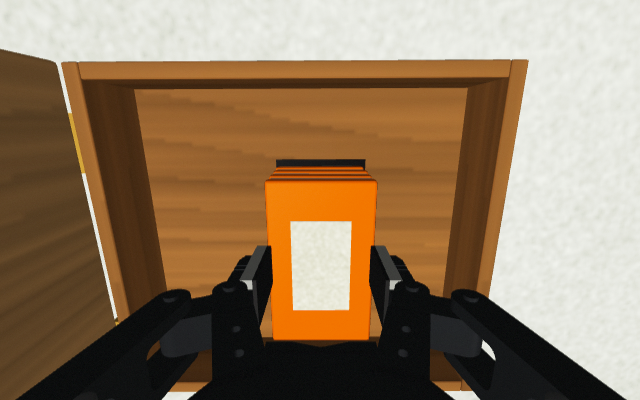

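Request:
drive_tool(
  steps=[
    [-0.0004, 0, 0, 0, 0, 0, 255],
    [0, 0, 0, 0, 0, 0, 60],
    [0, 0, 0, 0, 0, 0, 0],
    [0, 0, 0, 0, 0, 0, 0],
    [0, 0, 0, 0, 0, 0, 0],
    [-0.02, 0, 0, 0, 0, 0, 0],
    [-0.035, 0, 0, 0, 0, 0, 0],
    [-0.045, 0, 0, 0, 0, 0, 0],
    [-0.045, 0, 0, 0, 0, 0, 0],
    [0, 0, 0, 0, 0, 0, 0],
  ],
)

```text
time_s: 48.48
ee_pos: [570.5, 184.1, 229.5]
tool_rot: [0.707, -0.057, -0.702, -0.059]
wrist_force: [0.4, 0.4, -0.6]
width: 85.5
```

```bash
python3 pile.py w30 64; python3 -c "
from cases import *
find('t30','top',z=8,query='plate')
find('t30','top')
print(delta([434.5,-389,200],down(12.8-90)))"
```

```text
[570.5 184.1 229.5] yaw -99.45 w 85.5 [ 0.4  0.4 -0.6]
wrist px [321. 195.] z 64.4 c [568.7 183.7] cen [570.5 183.7] wh 93.2 54.5 ang -9.5
pile err box axes (rect) 0.3 -0.1 (cen) 2.0 0.3 dyaw -0.03 z 64.4
plate 0.74 [424, 215, 446, 244] hue -1 z 8.5 c [ 434.  -388.5] wh 91.6 56.9 ang 11.5
case_a 0.86 [300, 230, 327, 257] hue 87.0 z 13.9 c [380.5  36.6] wh 89.4 53.8 ang -56.2
case_a 0.79 [364, 252, 390, 282] hue -1 z 13.4 c [ 301.  -182.8] wh 97.9 56.9 ang -33.6
case_a 0.62 [256, 185, 274, 200] hue 13.0 z 64.1 c [555.1 199.3] wh 56.8 49.4 ang 0.3
case_a 0.26 [424, 214, 445, 244] hue -1 z 8.4 c [ 432.6 -386.3] wh 92.6 60.6 ang 12.8
(array([ 24.9, 586.8,  37.9]), array([-2.226e+01,  5.000e-02,  1.000e-02]))
```

View pics/w30.png

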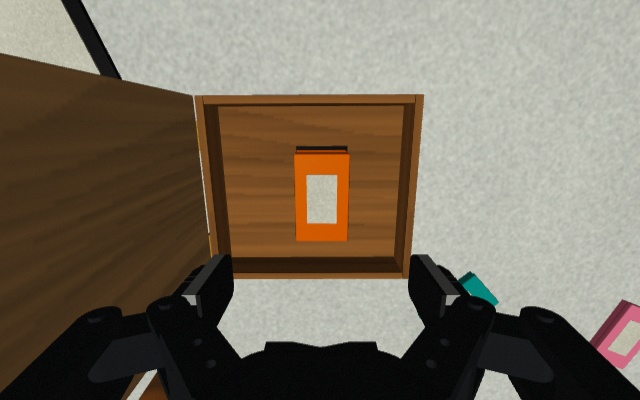

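View pics/t30.png

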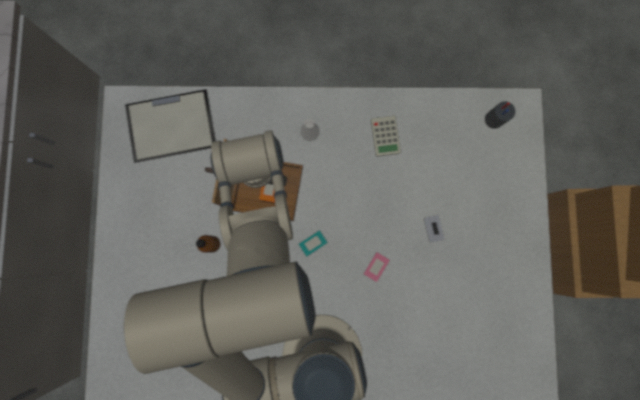

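Request:
drive_tool(
  steps=[
    [0, 0.0535, 0.0035, 0, 0, 0, 0],
    [0, 0.0535, 0.0035, 0, 0, 0, 0],
    [0, 0.0535, 0.0035, 0, 0, 0, 0],
    [0, 0.0535, 0.0035, 0, 0, 0, 0],
    [0, 0.0535, 0.0035, 0, 0, 0, 0],
    [0, 0.0535, 0.0035, 0, 0, 0, 0],
    [0, 0.0535, 0.0035, 0, 0, 0, 0],
    [0, 0.0535, 0.0035, 0, 0, 0, 0],
    [0, 0.0535, 0.0035, 0, 0, 0, 0],
    [0, 0.0535, 0.0035, 0, 0, 0, 0],
    [0, 0.053, 0.003, 0, 0, 0, 0],
    [0.012, 0, 0, -7.4, 0, 0, 0],
  ],
)

```text
time_s: 50.22
ee_pos: [434.0, -393.6, 212.9]
tool_rot: [0.707, -0.013, -0.706, -0.013]
wrist_force: [0.7, 0.7, 0.2]
width: 85.3
```

Request:
drive_tool(
  steps=[
    [0.012, 0, 0, -7.4, 0, 0, 0],
    [0, 0, 0, -7.4, 0, 0, 0],
    [0, 0, 0, 0, 0, 0, 0],
    [0, 0, 0, 0, 0, 0, 0],
  ],
)

```text
time_s: 50.72
ee_pos: [434.8, -389.9, 201.2]
tool_rot: [0.703, 0.078, -0.703, 0.077]
wrist_force: [-0.4, -0.4, -0.9]
width: 85.1
```

```bash
cat > plate.py <<'E'
import sys
from cases import *
p,M,s=pose(); print(p.round(1),"yaw",yawy().round(2))
pic,d,P,K,T=cloud("wrist"); cv2.imwrite(f"pics/{sys.argv[1]}.png",pic)
for m in optics.masks_of("wrist","plate"):
    mm=m["mask"].astype(np.uint8); ctr=cv2.findContours(mm,cv2.RETR_EXTERNAL,cv2.CHAIN_APPROX_NONE)[0]
    c,w,h,a=rect(m["mask"],8,K,T); print(round(m["conf"],2),[round(x) for x in m["bbox"]],c.round(1),round(w,1),round(h,1),round(a,1))
# bar handle: dark and z>20 near
Q=P.reshape(-1,3); col=pic.reshape(-1,3).astype(int).sum(1)
k=(np.abs(Q[:,0]-p[0])<60)&(np.abs(Q[:,1]-p[1])<60)
top=k&(Q[:,2]>29)&(Q[:,2]<39); r=cv2.minAreaRect(Q[top][:,:2].astype(np.float32)); print("bar top",top.sum(),r, Q[top].mean(0).round(1))
pl=k&(Q[:,2]>5)&(Q[:,2]<12); r=cv2.minAreaRect(Q[pl][:,:2].astype(np.float32)); print("plate pts",pl.sum(),r)
E
python3 plate.py w31
```

```text
[ 434.8 -389.9  201.2] yaw -77.43
0.89 [298, 148, 346, 229] [ 433.  -390.9] 89.0 53.7 12.7
bar top 503 ((432.7480163574219, -391.1086730957031), (44.091583251953125, 11.858356475830078), 14.27989387512207) [ 433.7 -390.8   34.1]
plate pts 3475 ((432.7919921875, -390.81817626953125), (89.73613739013672, 54.109195709228516), 12.818413734436035)
```

View pics/w31.png

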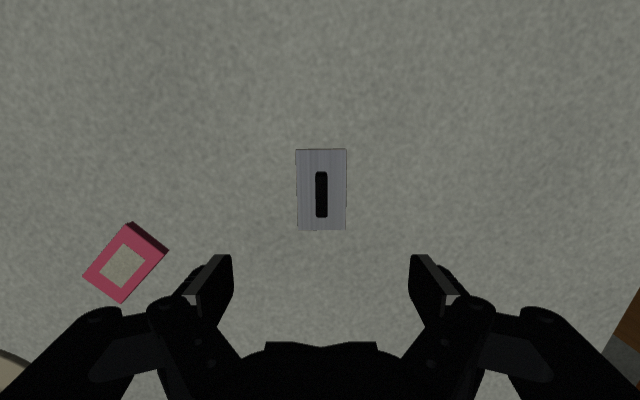

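```bash
python3 -c "
from cases import *
print(delta([433.4,-390.9,35],down(12.8-90)))"
```

```text
(array([166.5,   0.6,   1.8]), array([-0.16, -0.07,  0.02]))
```

Request:
drive_tool(
  steps=[
    [0.035, 0.0006, 0.0025, -0.2, 0, 0, 0],
    [0.04, 0, 0, 0, 0, 0, 0],
    [0.04, 0, 0, 0, 0, 0, 0],
    [0.03, 0, 0, 0, 0, 0, 0],
    [0.014, 0, 0, 0, 0, 0, 0],
    [0.008, 0, 0, 0, 0, 0, 0],
    [0, 0, 0, 0, 0, 0, 0],
    [0, 0, 0, 0, 0, 0, 0],
    [0, 0, 0, 0, 0, 0, 0],
  ],
)

```text
time_s: 51.95
ee_pos: [433.0, -391.4, 35.4]
tool_rot: [0.703, 0.079, -0.702, 0.08]
wrist_force: [-0.2, 0.1, -1.0]
width: 85.2
```

```bash
python3 -c "
from cases import *
print(pose()[0],delta([433.4,-390.9,35],down(12.8-90)))"
```

```text
[ 433.04742197 -391.42552535   35.36778738] (array([ 0.4, -0.4, -0.5]), array([ 0.14, -0.11, -0.05]))
```

Request:
drive_tool(
  steps=[
    [0, -0.0004, 0, 0, 0, 0, 255],
    [0, 0, 0, 0, 0, 0, 255],
    [0, 0, 0, 0, 0, 0, 255],
    [0, 0, 0, 0, 0, 0, 255],
    [0, 0, 0, 0, 0, 0, 255],
    [0, 0, 0, 0, 0, 0, 255],
    [0, 0, 0, 0, 0, 0, 255],
    [0, 0, 0, 0, 0, 0, 255],
  ],
  force=60,
)

```text
time_s: 52.95
ee_pos: [432.7, -390.8, 34.8]
tool_rot: [0.703, 0.08, -0.702, 0.08]
wrist_force: [-0.8, -0.0, 5.0]
width: 10.7
```

```bash
python3 plate.py w32
```

```text
[ 432.7 -390.8   34.8] yaw -77.05
0.79 [271, 171, 374, 325] [ 433.6 -390.8] 90.4 53.8 13.1
bar top 2712 ((432.99310302734375, -391.16607666015625), (37.01969909667969, 37.664615631103516), 60.159210205078125) [ 436.3 -390.3   34.2]
plate pts 7757 ((432.7110595703125, -391.01788330078125), (90.3438491821289, 54.16049575805664), 12.944535255432129)
```

View pics/w32.png

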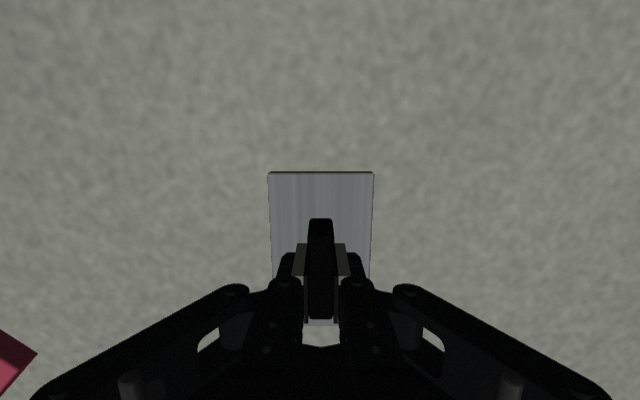

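Request:
drive_tool(
  steps=[
    [-0.01, 0, 0, 0, 0, 0, 255],
    [-0.025, 0, 0, 0, 0, 0, 255],
    [-0.035, 0, 0, 0, 0, 0, 255],
    [-0.045, 0, 0, 0, 0, 0, 255],
    [-0.045, 0, 0, 0, 0, 0, 255],
    [-0.02, 0, 0, 0, 0, 0, 255],
    [0, 0, 0, 0, 0, 0, 255],
  ],
)

```text
time_s: 53.92
ee_pos: [432.9, -391.2, 216.4]
tool_rot: [0.704, 0.079, -0.702, 0.08]
wrist_force: [0.1, 0.2, -2.5]
width: 10.7
```

```bash
python3 -c "
from cases import *
print(pose()[2]['width'],delta([*PAD,99.5],down(BYAW-90)))
cv2.imwrite('pics/w33.png',optics.capture('wrist')[0])"
```

```text
10.650477914708334 (array([ 116.3, -530.4, -260.6]), array([22.39, -0.19, -0.11]))
```

View pics/w33.png

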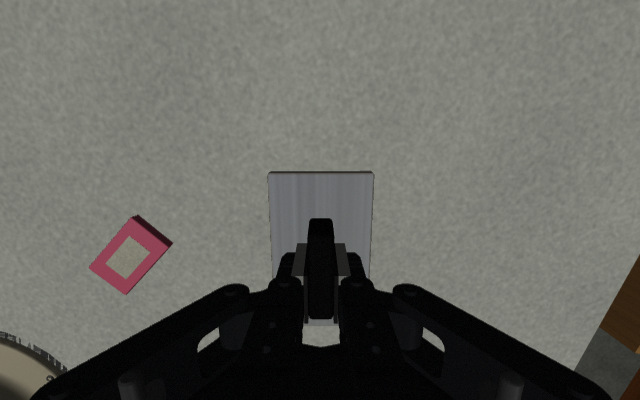

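Request:
drive_tool(
  steps=[
    [0, -0.0442, -0.0217, 0, 0, 0, 255],
    [0, -0.0442, -0.0217, 0, 0, 0, 255],
    [0, -0.0442, -0.0217, 0, 0, 0, 255],
    [0, -0.0442, -0.0217, 0, 0, 0, 255],
    [0, -0.0442, -0.0217, 0, 0, 0, 255],
    [0, -0.0442, -0.0217, 0, 0, 0, 255],
    [0, -0.0442, -0.0217, 0, 0, 0, 255],
    [0, -0.0442, -0.0217, 0, 0, 0, 255],
    [0, -0.0442, -0.0217, 0, 0, 0, 255],
    [0, -0.0442, -0.0217, 0, 0, 0, 255],
    [0, -0.0442, -0.0217, 0, 0, 0, 255],
    [0, -0.0442, -0.0217, 0, 0, 0, 255],
  ],
)

```text
time_s: 55.48
ee_pos: [566.9, 186.0, 213.5]
tool_rot: [-0.702, -0.08, 0.703, -0.08]
wrist_force: [1.0, 0.0, -1.6]
width: 10.7
```

Request:
drive_tool(
  steps=[
    [0.02, 0, 0, 7.4, 0, 0, 255],
    [0.02, 0, 0, 7.5, 0, 0, 255],
    [0.02, 0, 0, 7.5, 0, 0, 255],
    [0, 0, 0, 0, 0, 0, 255],
    [0, 0, 0, 0, 0, 0, 255],
  ],
)

```text
time_s: 56.1
ee_pos: [567.5, 184.4, 155.1]
tool_rot: [0.705, -0.057, -0.705, -0.057]
wrist_force: [0.5, -0.1, -0.8]
width: 10.5
```

```bash
cat > plate2.py <<'E'
import sys
from cases import *
p,M,s=pose(); print(p.round(1),"yaw",yawy().round(2),"w",round(s["width"],1),s["wrist_force"].round(1))
hg=float(sys.argv[3]); zt=p[2]-hg+8
pic,d,P,K,T=cloud("wrist"); cv2.imwrite(f"pics/{sys.argv[1]}.png",pic)
for m in optics.masks_of("wrist","plate"):
    c,w,h,a=rect(m["mask"],zt,K,T); print(round(m["conf"],2),[round(x) for x in m["bbox"]],c.round(1),round(w,1),round(h,1),round(a,1))
    if w>80: print("held off",(c-p[:2]).round(1),"vs pad",(c-PAD).round(1))
Q=P.reshape(-1,3); k=(np.abs(Q[:,0]-p[0])<60)&(np.abs(Q[:,1]-p[1])<60)&(np.abs(Q[:,2]-zt)<3)
print("plate pts",k.sum(),cv2.minAreaRect(Q[k][:,:2].astype(np.float32)),np.median(Q[k][:,2]))
print("to target",delta([*PAD,float(sys.argv[2])],down(BYAW-90)))
E
python3 plate2.py w34 99.5 35
```

```text
[567.5 184.4 155.1] yaw -99.28 w 10.5 [ 0.5 -0.1 -0.8]
0.7 [269, 171, 373, 326] [567.9 183.9] 91.3 55.1 -9.5
held off [ 0.4 -0.5] vs pad [-0.6  0.1]
plate pts 7748 ((567.5426025390625, 184.08184814453125), (54.347381591796875, 90.06817626953125), 80.553955078125) 128.74100600677139
to target (array([56.2,  0.7, -0.7]), array([ 0.11, -0.11,  0.06]))
```

View pics/w34.png

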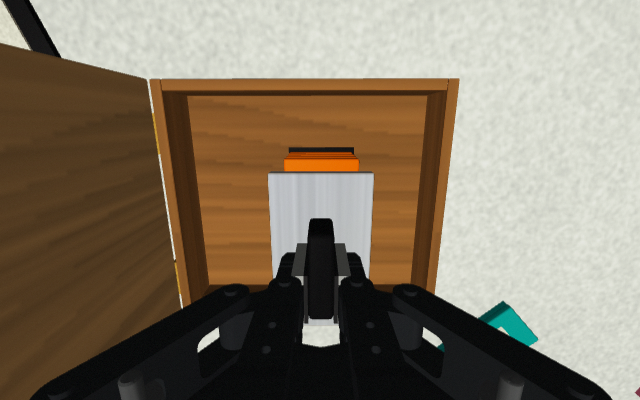

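Request:
drive_tool(
  steps=[
    [0.015, 0.0003, 0, 0, 0, 0, 255],
    [0.018, 0, 0, 0, 0, 0, 255],
    [0.01, 0, 0, 0, 0, 0, 255],
    [0.006, 0, 0, 0, 0, 0, 255],
    [0.002, 0, 0, 0, 0, 0, 255],
    [0, 0, 0, 0, 0, 0, 255],
    [0, 0, 0, 0, 0, 0, 255],
  ],
)

```text
time_s: 57.08
ee_pos: [567.7, 184.2, 104.4]
tool_rot: [0.705, -0.058, -0.704, -0.059]
wrist_force: [0.5, -0.5, -1.3]
width: 10.4
```

```bash
python3 plate2.py w35 99.5 35
```

```text
[567.7 184.2 104.4] yaw -99.46 w 10.4 [ 0.5 -0.5 -1.3]
0.59 [270, 169, 372, 325] [568.5 183.7] 90.6 54.9 -9.5
held off [ 0.8 -0.5] vs pad [ 0.  -0.1]
0.15 [1, 43, 147, 400] [581.2 318.6] 215.1 81.5 -26.0
held off [ 13.4 134.4] vs pad [ 12.7 134.8]
plate pts 7754 ((567.956787109375, 183.85984802246094), (54.30966567993164, 89.94304656982422), 80.52357482910156) 78.12529567786628
to target (array([ 4.9,  0.3, -0.8]), array([-0.01, -0.09,  0.05]))
```

Request:
drive_tool(
  steps=[
    [0.003, 0, -0.0004, 0, 0, 0, 255],
    [0.0025, 0, 0, 0, 0, 0, 255],
    [0, 0, 0, 0, 0, 0, 255],
    [0, 0, 0, 0, 0, 0, 255],
  ],
)

```text
time_s: 57.68
ee_pos: [568.0, 184.2, 98.8]
tool_rot: [0.705, -0.058, -0.704, -0.059]
wrist_force: [-1.8, -0.2, 5.9]
width: 10.3
```

```bash
python3 plate2.py w36 99.5 35
```

```text
[568.  184.2  98.8] yaw -99.45 w 10.3 [-1.8 -0.2  5.9]
0.73 [268, 168, 375, 328] [568.4 183.8] 91.3 54.5 -9.5
held off [ 0.5 -0.4] vs pad [-0.1  0. ]
plate pts 7752 ((568.12548828125, 183.7227325439453), (54.214237213134766, 90.03829956054688), 80.75827026367188) 72.4689135541037
to target (array([-0.7,  0.3, -0.6]), array([-0.  , -0.07,  0.05]))
```

View pics/w36.png

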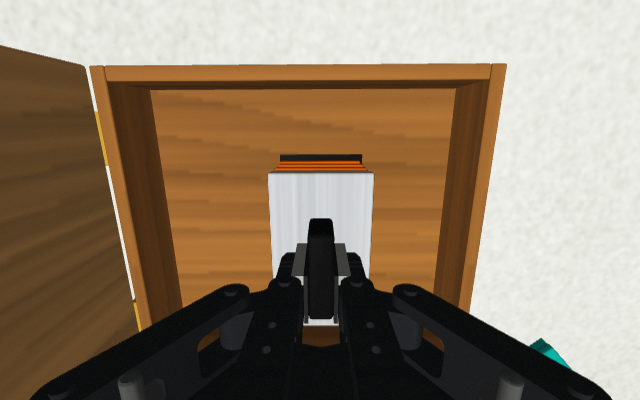

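Request:
drive_tool(
  steps=[
    [0, 0, 0, 0, 0, 0, 100],
    [0, 0, 0, 0, 0, 0, 0],
    [0, 0, 0, 0, 0, 0, 0],
    [0, 0, 0, 0, 0, 0, 0],
    [0, 0, 0, 0, 0, 0, 0],
    [-0.02, 0, 0, 0, 0, 0, 0],
    [-0.035, 0, 0, 0, 0, 0, 0],
    [-0.045, 0, 0, 0, 0, 0, 0],
    [-0.05, 0, 0, 0, 0, 0, 0],
    [-0.05, 0, 0, 0, 0, 0, 0],
    [0, 0, 0, 0, 0, 0, 0],
  ],
)

```text
time_s: 59.15
ee_pos: [569.2, 184.4, 302.6]
tool_rot: [0.707, -0.057, -0.702, -0.059]
wrist_force: [-0.3, -0.4, -0.9]
width: 85.6
```

```bash
python3 - <<'E'
from cases import *
p,M,s=pose(); print(p.round(1))
pic,d,P,K,T=cloud("wrist"); cv2.imwrite("pics/w37.png",pic)
Q=P.reshape(-1,3);r=Q[:,:2]-PAD
k=(np.hypot(*r.T)<70)&(np.abs(Q[:,2]-72)<3); print("plate",k.sum(),cv2.minAreaRect(Q[k][:,:2].astype(np.float32)),np.median(Q[k][:,2]))
for m in optics.masks_of("wrist","plate"):
    c,w,h,a=rect(m["mask"],72,K,T); print(round(m["conf"],2),c.round(1),round(w,1),round(h,1),round(a,1))
E
python3 lid.py up3
```

```text
[569.2 184.4 302.6]
plate 2854 ((568.0861206054688, 183.919677734375), (54.01910400390625, 88.82971954345703), 80.49703979492188) 72.44950620736427
0.73 [568.2 184. ] 88.3 53.6 -9.5
[567.6 184.  298.6] 85.18338830949433 [-0.3  0.1 -1.1] [ 0.08  0.04 -0.01] [0.21 0.41 1.36 0.   1.37 1.95]
side [(0.93, [214.1, 174.4, 262.4, 266.8]), (0.49, [212.0, 180.5, 321.1, 275.5])]
side 1412 (np.int64(911), np.float64(91.25), 8)
top [(0.55, [214.2, 178.4, 233.2, 205.4])]
top 194 (np.int64(105), np.float64(91.75), 0)
wrist []
wrist 27937 (np.int64(25977), np.float64(90.5), 0)
```

View pics/w37.png

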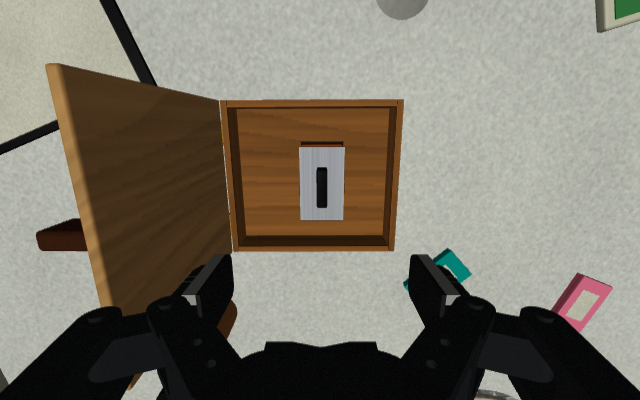

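View pics/side_up3.png

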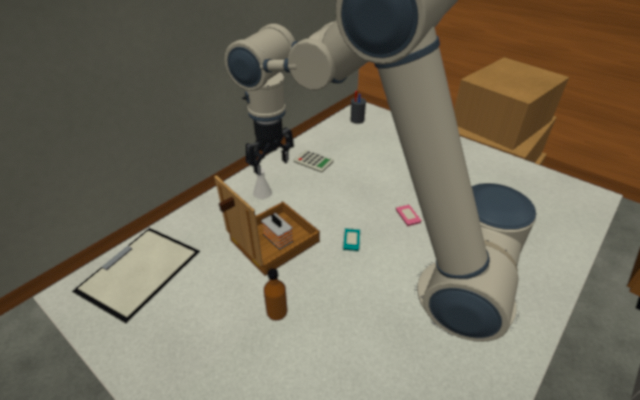

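Request:
drive_tool(
  steps=[
    [-0.055, 0, 0, 0, 0, 0, 0],
    [-0.055, 0, 0, 0, 0, 0, 0],
    [0, 0, 0, -9, 0, 0, 0],
    [0, 0, 0, -9, 0, 0, 0],
    [0, 0, 0, -9, 0, 0, 0],
    [0, 0, 0, -9, 0, 0, 0],
    [0, 0, 0, -9, 0, 0, 0],
    [0, 0, 0, -9, 0, 0, 0],
    [0, 0, 0, -9, 0, 0, 0],
    [0, 0, 0, -9, 0, 0, 0],
    [0, 0, 0, -9, 0, 0, 0],
    [0, 0, 0, -9, 0, 0, 0],
  ],
)

```text
time_s: 61.05
ee_pos: [567.5, 184.0, 408.0]
tool_rot: [0.539, 0.459, -0.538, 0.458]
wrist_force: [0.4, 1.4, -0.5]
width: 85.7
```

Request:
drive_tool(
  steps=[
    [0, 0, 0, 0, 0, 0, 0],
    [0, 0, 0, 0, 0, 0, 0],
  ],
)

```text
time_s: 61.3
ee_pos: [567.6, 184.0, 408.3]
tool_rot: [0.541, 0.456, -0.54, 0.456]
wrist_force: [-1.2, -0.6, -0.4]
width: 85.8
```

```bash
python3 -c "
from cases import *
print(pose()[0],yawy(),delta([604.7,404.4,408],down(-9.5)),pose()[2]['joint_positions'].round(2))"
```

```text
[567.55825882 183.97228088 408.2901468 ] -9.669913105341452 (array([   0.4,   -0.4, -223.5]), array([-0.17, -0.03, -0.04])) [0.21 0.35 1.17 0.   1.63 0.38]
```

Request:
drive_tool(
  steps=[
    [0, 0, -0.0447, 0, 0, 0, 0],
    [0, 0, -0.0447, 0, 0, 0, 0],
    [0, 0, -0.0447, 0, 0, 0, 0],
    [0, 0, -0.0447, 0, 0, 0, 0],
    [0, 0, -0.0447, 0, 0, 0, 0],
    [0, 0, 0, 0, -7.4, 0, 0],
    [0, 0, 0, 0, -7.4, 0, 0],
    [0, 0, 0, 0, -7.4, 0, 0],
    [0, 0, 0, 0, -7.4, 0, 0],
    [0, 0, 0, 0, -7.4, 0, 0],
    [0, 0, 0, 0, -7.5, 0, 0],
    [0, 0, 0, 0, 0, 0, 0],
  ],
)

```text
time_s: 62.8
ee_pos: [604.2, 405.8, 405.2]
tool_rot: [-0.294, -0.249, 0.704, -0.596]
wrist_force: [-0.6, 0.4, -0.2]
width: 85.3
```

```bash
python3 -c "
from cases import *
M2=tilt(-44.5); g=np.array([595.3,345.8,241.0])
print(pose()[0],delta(g-94*M2[:,0],M2),delta(g,M2)); print((handle(1.58)-3*M2[:,0]).round(1))"
```

```text
[604.23719719 405.81883647 405.16110753] (array([ 65.4,   1.1, -72. ]), array([ 0.05,  0.15, -0.01])) (array([159.4,   1.1, -72.2]), array([ 0.05,  0.15, -0.01]))
[596.1 345.7 241.8]
```

Request:
drive_tool(
  steps=[
    [0.013, 0, -0.0145, 0, 0, 0, 0],
    [0.013, 0.001, -0.0145, 0, 0, 0, 0],
    [0.013, 0, -0.0145, 0, 0, 0, 0],
    [0.013, 0, -0.0145, 0, 0, 0, 0],
    [0.013, 0, -0.014, 0, 0, 0, 0],
    [0, 0, 0, 0, 0, 0, 0],
    [0, 0, 0, 0, 0, 0, 0],
  ],
)

```text
time_s: 63.68
ee_pos: [606.5, 410.1, 312.6]
tool_rot: [-0.296, -0.25, 0.703, -0.596]
wrist_force: [-0.5, -0.4, 0.6]
width: 85.6
```

```bash
python3 -c "
from cases import *
M2=tilt(-44.5); g=np.array([595.6,345.8,241.2])
print(pose()[0],delta(g,M2))
p,d,P,K,T=cloud('wrist'); cv2.imwrite('pics/w38.png',p); print(proj(handle(1.58),K,T))
h=(p.astype(int).sum(2)<150)
Q=P.reshape(-1,3); r=Q-hinge; a,b,c=r@bx,r@by,r[:,2]; k=h.ravel()&(b>15)&(b<65)&(c>150)&(c<230)&(abs(a)<40)
print(k.sum(),[np.percentile(v[k],[2,50,98]).round(1) for v in (a,b,c)])
"
```

```text
[606.454597   410.11448396 312.56501942] (array([96.6, -0.3, -3.3]), array([-0.05, -0.1 , -0.1 ]))
[321.55993271 210.80920405]
1001 [array([-6.6,  0.1,  6.6]), array([17.4, 52.7, 54.6]), array([177.8, 200.1, 205.8])]
```

View pics/w38.png

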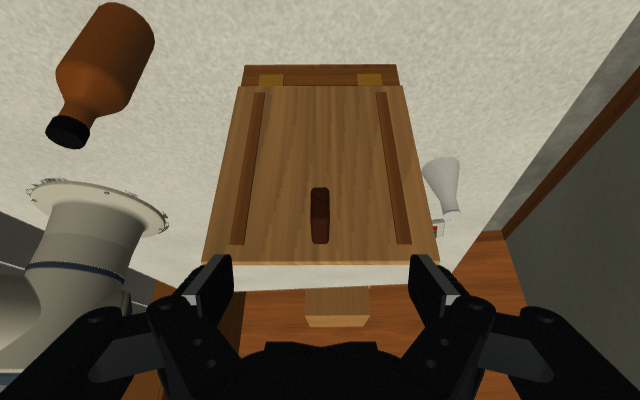

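Tab at (320,216), centred between the fingers. Approach and grip.

Request:
drive_tool(
  steps=[
    [0.016, 0, -0.001, 0, 0, 0, 0],
    [0.018, 0, -0.001, 0, 0, 0, 0],
    [0.018, 0, -0.001, 0, 0, 0, 0],
    [0.018, 0, 0, 0, 0, 0, 0],
    [0.015, 0, 0, 0, 0, 0, 0],
    [0.011, 0, 0, 0, 0, 0, 0],
    [0, 0, 0, 0, 0, 0, 0],
    [0, 0, 0, 0, 0, 0, 0],
  ],
)

```text
time_s: 64.72
ee_pos: [595.9, 346.3, 241.8]
tool_rot: [-0.296, -0.25, 0.703, -0.596]
wrist_force: [0.5, -0.1, 0.5]
width: 85.9
```

```bash
python3 -c "
from cases import *
M2=tilt(-44.5); g=np.array([595.6,345.8,241.2])
print(pose()[0],delta(g,M2),pose()[2]['wrist_force'])"
```

```text
[595.91636299 346.26414837 241.82860924] (array([ 0.8, -0.2, -0.1]), array([-0.03, -0.08, -0.11])) [ 0.50399613 -0.0930961   0.52317338]
```

Request:
drive_tool(
  steps=[
    [0, 0, 0, 0, 0, 0, 255],
    [0, 0, 0, 0, 0, 0, 255],
    [0, 0, 0, 0, 0, 0, 255],
    [0, 0, 0, 0, 0, 0, 255],
    [0, 0, 0, 0, 0, 0, 255],
    [0, 0, 0, 0, 0, 0, 255],
    [0, 0, 0, 0, 0, 0, 255],
    [0, 0, 0, 0, 0, 0, 255],
  ],
  force=50,
)

```text
time_s: 65.72
ee_pos: [595.3, 346.0, 241.4]
tool_rot: [-0.295, -0.25, 0.703, -0.596]
wrist_force: [-4.6, 0.5, 1.2]
width: 13.4
```

```bash
python3 -c "
from cases import *
print(pose()[0],pose()[2]['wrist_force'],arcstep(-3.8),np.degrees(np.arctan2(pose()[1][:,0]@by,-pose()[1][2,0])))"; python3 lid.py up4
```

```text
[595.29753183 345.98161452 241.37316226] [-4.64253843  0.48753887  1.23564326] [ 7.26  0.   10.77] -44.473031406650136
[595.3 346.  241.4] 13.373417247041903 [-4.6  0.5  1.2] [ 0.26  0.43 -0.28] [ 0.66  0.91  0.76 -0.56  2.03  0.72]
side [(0.83, [217.6, 183.9, 259.7, 266.2])]
side 1336 (np.int64(891), np.float64(91.25), 8)
top [(0.87, [204.3, 138.4, 237.8, 210.8])]
top 1070 (np.int64(689), np.float64(91.25), 0)
wrist [(0.67, [136.8, 72.7, 511.0, 350.3])]
wrist 56577 (np.int64(44407), np.float64(90.5), 8)
```

Request:
drive_tool(
  steps=[
    [0.00726, 0, 0.01077, 0, 3.8, 0, 255],
    [0.00726, 0, 0.01077, 0, 3.8, 0, 255],
    [0.00726, 0, 0.01077, 0, 3.8, 0, 255],
    [0.00726, 0, 0.01077, 0, 3.8, 0, 255],
    [0.00726, 0, 0.01077, 0, 3.8, 0, 255],
    [0.00726, 0, 0.01077, 0, 3.8, 0, 255],
    [0, 0, 0, 0, 0, 0, 255],
  ],
)

```text
time_s: 66.9
ee_pos: [582.8, 268.5, 242.7]
tool_rot: [-0.429, -0.363, 0.631, -0.534]
wrist_force: [-1.8, 0.9, -2.4]
width: 13.1
```

```bash
python3 -c "
from cases import *
print(pose()[0],pose()[2]['wrist_force'],pose()[2]['torque'],arcstep(-3.8),np.degrees(np.arctan2(pose()[1][:,0]@by,-pose()[1][2,0])))
p,M,s=pose(); r=p+3*M[:,0]-hinge; b,c=r@by,r[2]; print('lid est',np.degrees(np.arctan2(c,-b)-np.arctan2(38,190)), np.hypot(b,c))"
```

```text
[582.77200848 268.46475108 242.66151678] [-1.84523928  0.87866474 -2.37732251] [0.9944791  0.10590776 0.22205092] [ 7.32  0.   10.75] -21.637920920802834
lid est 67.4911106948583 193.55852664035626
```

Request:
drive_tool(
  steps=[
    [0.00726, 0, 0.01077, 0, 3.8, 0, 255],
    [0.00726, 0, 0.01077, 0, 3.8, 0, 255],
    [0.00726, 0, 0.01077, 0, 3.8, 0, 255],
    [0.00726, 0, 0.01077, 0, 3.8, 0, 255],
    [0.00726, 0, 0.01077, 0, 3.8, 0, 255],
    [0.0067, 0, 0.01, 0, 3.5, 0, 255],
    [0, 0, 0, 0, 0, 0, 255],
    [0, 0, 0, 0, 0, 0, 255],
  ],
)

```text
time_s: 67.9
ee_pos: [571.6, 199.6, 214.7]
tool_rot: [0.543, 0.46, -0.536, 0.455]
wrist_force: [-2.0, -6.0, 6.2]
width: 13.0
```

```bash
python3 -c "
from cases import *
print(pose()[0],pose()[2]['wrist_force'],pose()[2]['torque'],np.degrees(np.arctan2(pose()[1][:,0]@by,-pose()[1][2,0])))
p,M,s=pose(); r=p+3*M[:,0]-hinge; b,c=r@by,r[2]; print('lid est',np.degrees(np.arctan2(c,-b)-np.arctan2(38,190)), np.hypot(b,c))"; python3 lid.py d1
```

```text
[571.58603001 199.56603331 214.68446343] [-1.99966538 -5.99191307  6.15526127] [-0.46720818  0.51965251  0.1313276 ] 0.6873553286610927
lid est 45.37939985049731 193.47096875548957
[571.6 199.6 214.7] 12.993944878920678 [-2.  -6.   6.2] [-0.47  0.52  0.13] [0.23 0.5  1.45 0.01 1.19 0.39]
side [(0.84, [226.2, 180.7, 297.6, 263.7])]
side 2516 (np.int64(1266), np.float64(45.75), 8)
top [(0.75, [228.5, 178.9, 269.7, 213.1])]
top 627 (np.int64(344), np.float64(46.0), 8)
wrist [(0.69, [137.3, 72.2, 509.1, 350.5])]
wrist 56584 (np.int64(44045), np.float64(45.75), 8)
```

View pics/side_d1.png

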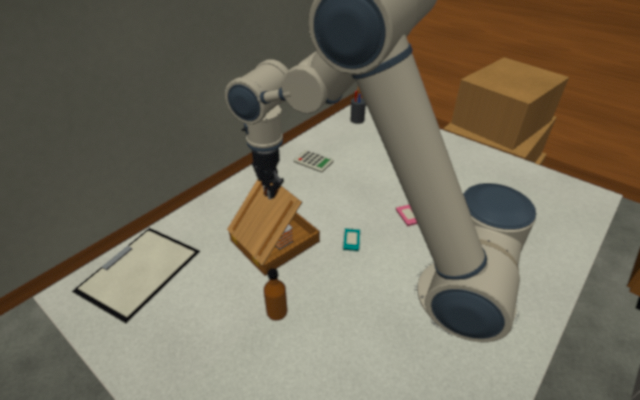

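Request:
drive_tool(
  steps=[
    [0.0012, 0, 0.0017, 0, 0.6, 0, 255],
    [0, 0, 0, 0, 0, 0, 255],
    [0, 0, 0, 0, 0, 0, 100],
    [0, 0, 0, 0, 0, 0, 0],
    [0, 0, 0, 0, 0, 0, 0],
    [0, 0, 0, 0, 0, 0, 0],
    [-0.012, 0, 0, 0, 0, 0, 0],
    [-0.03, 0, 0, 0, 0, 0, 0],
    [-0.045, 0, 0, 0, 0, 0, 0],
    [-0.05, 0, 0, 0, 0, 0, 0],
    [0, 0, 0, 0, 0, 0, 0],
  ],
)

```text
time_s: 69.58
ee_pos: [571.8, 194.5, 355.0]
tool_rot: [0.549, 0.461, -0.53, 0.453]
wrist_force: [-0.1, -0.1, -0.6]
width: 85.3
```

```bash
python3 lid.py d2
```

```text
[571.8 194.5 355. ] 85.28582178910094 [-0.1 -0.1 -0.6] [-0.03  0.04 -0.01] [0.22 0.38 1.26 0.02 1.49 0.38]
side [(0.64, [227.0, 173.6, 303.1, 268.0])]
side 2659 (np.int64(1419), np.float64(45.25), 8)
top [(0.65, [228.5, 153.4, 277.4, 215.3])]
top 816 (np.int64(406), np.float64(45.5), 8)
wrist [(0.73, [476.5, 367.6, 497.6, 392.9]), (0.72, [218.4, 90.6, 423.5, 248.6])]
wrist 21976 (np.int64(18632), np.float64(45.0), 8)
```

Request:
drive_tool(
  steps=[
    [0, 0, 0.048, 0, 0, 0, 0],
    [0, 0, 0.048, 0, 0, 0, 0],
    [0, 0, 0.048, 0, 0, 0, 0],
    [0, 0, 0.048, 0, 0, 0, 0],
    [0, 0, 0.048, 0, 0, 0, 0],
    [0, 0, 0.03, 0, 7, 0, 0],
    [0, 0, 0, 0, 8, 0, 0],
    [0, 0, 0, 0, 8, 0, 0],
    [0, 0, 0, 0, 8, 0, 0],
    [0, 0, 0, 0, 8, 0, 0],
    [0, 0, 0, 0, 0, 0, 0],
  ],
)

```text
time_s: 71.25
ee_pos: [525.6, -73.1, 341.6]
tool_rot: [0.693, 0.587, -0.32, 0.269]
wrist_force: [-0.2, 0.4, 0.3]
width: 85.3
```

```bash
python3 lid.py d3
python3 - <<'E'
from cases import *
pic,d,P,K,T=cloud("wrist")
for m in optics.masks_of("wrist","plate"):
    mm=m["mask"]; Q=P[mm]; print(round(m["conf"],2),m["bbox"],np.nanmedian(Q,0).round(1))
Q=P.reshape(-1,3);r=Q[:,:2]-PAD
k=(np.hypot(*r.T)<70)&(np.abs(Q[:,2]-72)<4); print("plate",k.sum(),cv2.minAreaRect(Q[k][:,:2].astype(np.float32)),np.median(Q[k][:,2]))
a=(Q[:,:2]-PAD)@bx[:2]; b=(Q[:,:2]-PAD)@by[:2]; print(np.percentile(a[k],[1,99]),np.percentile(b[k],[1,99]))
E
```

```text
[525.6 -73.1 341.6] 85.27299918689471 [-0.2  0.4  0.3] [-0.25  0.01  0.01] [-0.61  0.39  1.48  0.63  1.61 -0.53]
side [(0.8, [226.8, 174.7, 301.6, 262.1])]
side 2672 (np.int64(1360), np.float64(45.25), 8)
top [(0.75, [229.6, 152.1, 282.3, 215.7])]
top 1836 (np.int64(902), np.float64(45.5), 8)
wrist [(0.59, [239.5, 65.7, 407.4, 111.7]), (0.19, [238.9, 67.9, 402.7, 225.7])]
wrist 1205 (np.int64(357), np.float64(45.25), 8)
0.76 [296.0, 139.3, 347.7, 168.1] [566.2 177.4  73. ]
plate 1158 ((568.3924560546875, 183.3632354736328), (54.677616119384766, 89.95509338378906), 80.51835632324219) 72.74172827017384
[-44.17299874  43.82963504] [-27.31989972  25.76016123]
```

View pics/wrist_d3.png

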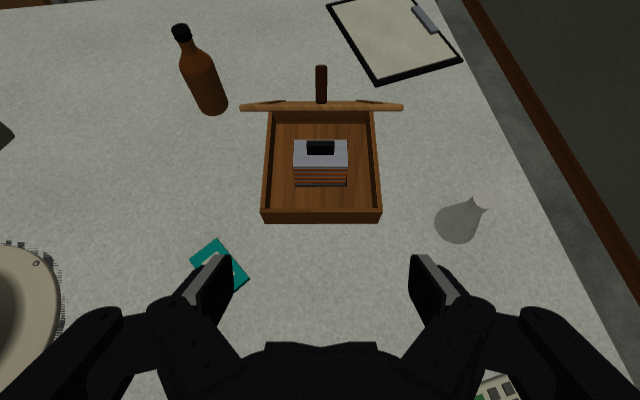

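View pics/top_d3.png

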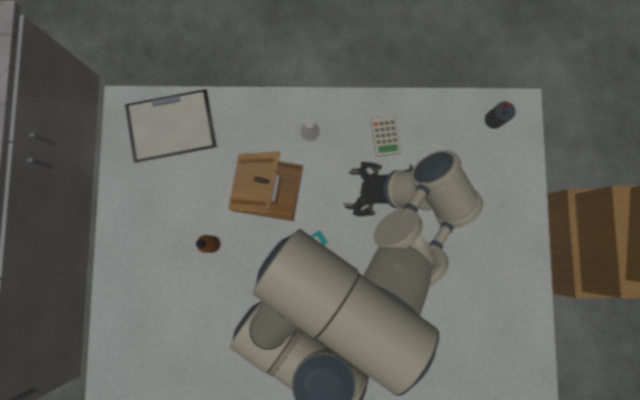

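```bash
python3 -c "
from h import *
print(arm.close_job())"
```

```text
the job is handed in; nothing more can be done
None
```

The job is done and handed in after about 71 s of the 210 s allowed. I raised the lid to about 91°, stacked the four orange cases I found on the pad, laid the plate on top, and folded the lid back to about 45°.

- **Cases:** only four orange cases showed in any view. I left the pink and turquoise look-alikes alone. One case was knocked about 45 mm mid-run, and I found it again and picked it from its new place.
- **Pile:** the plate is within about 0.5 mm and 0.1° of the pad, and its top is at about 72.5 mm where 72 mm was expected. Each case measured within about 2 mm of the pad as I placed it.
- **Lid:** the cameras read 90.5–91.75° when it was upright and 45.0–45.5° after I let go at the end.
- **Bystanders:** the bottle, flask and calculator are at the same pixels as at the start.
- **Forces:** the readings after moves stayed below about 20 N, and the robot was touching nothing at hand-in.
- **Disagreements:** two estimates of the top case's centre along the box's x differed by about 2 mm, because the edges of the lower cases merged into its outline. The detection network missed one orange case once, so I used colour and depth there instead.

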